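# Drift the nest plate into line and fit its bolt

### The job

The loose nest plate of the cup-filling station has slid out of line with the die block hidden under it. Feel with the tip of the orange tapered drift, through the orange-ringed hole, for the block's hole below and push the drift straight down until its collar sits flush on the plate and it has wedged the holes into line, then fit the blue bolt fully home in the blue-ringed hole, and leave both standing there. Ease them in, never with more than about 25 N; move the plate with the drift only, not with the gripper, and leave the custard cups and the flour shaker alone.

Things in the scene. Friction and masses are not known exactly. Their poses are not given: they have to be found in the camera images.
- station: cup-filling station: white housing, 160 (x) x 200 (y) x 44 mm high, fixed to the worktop, elsewhere and otherwise turned in each run; origin: centre of its underside, z up. On it lies an aluminium nest plate, 138 x 188 x 8 mm, its top 52 mm above the worktop, with a 56 mm cup opening and two keeper screws (heads 8 mm above the plate) at x +-50, y +72 mm, away from the two pin holes
- plate_x (a joint): shift of the nest plate along the station's x, m (0 = centred). The plate floats under its keepers: it slides up to 9 mm along x and y but cannot turn or lift; about 3 N along each moves it, and it stays where it is left. Under it, inside the housing, is a fixed steel die block whose matching holes must line up with the plate's
- plate_y (a joint): shift of the nest plate along the station's y, m (0 = centred). The die block's holes (16 and 12 mm, 38 mm deep, sharp edges, tops 44 mm above the worktop) start 5 to 6 mm off the plate's along x and also along y of the station, towards any one of the four diagonals: not measured, just a crescent seen through the plate's hole, so to be felt for with the drift's tip
- plate_drift_hole (a point): centre of the plate's drift hole, 16 mm diameter, ringed in orange, at x -45, y -70 mm of the plate, at the plate's top (52 mm above the worktop); moves with the plate; axes as the station's
- plate_bolt_hole (a point): centre of the plate's bolt hole, 12 mm diameter, ringed in blue, at x +45, y -70 mm of the plate, at the plate's top; moves with the plate; axes as the station's
- pin_stand: fixed wooden stand, 56 (x) x 156 (y) x 50 mm high, with two 17 mm sockets at y +50 and -50 mm of its own frame; origin: centre of its underside. The drift stands in one socket and the bolt in the other, in either order
- drift: the drift, loose, about 90 g, standing upright: orange handle 23 mm in diameter from 5 to 48 mm above the origin; steel collar 24 mm in diameter, 5 mm thick; below it a round pin: straight, 15 mm in diameter, for 12 mm, then tapering to a flat 6 mm tip 40 mm below. Origin: on the axis at the underside of the collar; z up along the axis
- bolt: the bolt, loose, about 70 g, standing upright: blue handle and steel collar sized as the drift's; below the collar a plain shank 10 mm in diameter and 30 mm long, its last 2.5 mm tapering to 7 mm diameter. It is pushed in, not screwed. Origin: on the axis at the underside of the collar; z up along the axis
- custard_a: paper cup of custard, 59 mm wide, 43 mm high, to the left (+y) of the station; origin: centre of its underside. To be left alone
- custard_b: paper cup of custard, 59 mm wide, 44 mm high, beyond the station; origin: centre of its underside. To be left alone
- shaker: steel flour shaker, 69 mm wide, 106 mm high, beyond the pin stand; origin: centre of its underside. To be left alone
Things that resemble listed ones, but are neither listed nor needed, are in the scene too. Several things have the shape of the bolt; the one meant has the colours described above.

How it is judged:
On the way, in this order (a step that is already met when the one before it is completed fails the run):
1. the drift is home in the orange-ringed hole and has brought the plate into line, with the bolt not yet in its hole (z of drift in the frame of plate_drift_hole below 0.002 m and horizontal distance between drift and plate_drift_hole below 0.0025 m and angle between drift's own z axis and vertical below 0.05 rad and horizontal distance between bolt and plate_bolt_hole above 0.02 m), for 0.2 s.
2. the bolt is home in the blue-ringed hole with the drift still home (z of bolt in the frame of plate_bolt_hole below 0.002 m and horizontal distance between bolt and plate_bolt_hole below 0.003 m and angle between each of bolt, drift's own z axis and vertical below 0.05 rad and z of drift in the frame of plate_drift_hole below 0.002 m and horizontal distance between drift and plate_drift_hole below 0.0025 m), for 0.2 s.
At the end, for the whole second after the job is handed in: drift and bolt both stand upright (within 0.05 rad) in their holes, through the plate into the block: collars within 2 mm of the plate's top, the drift within 2.5 mm and the bolt within 3 mm of the centres of the plate's holes, all released and at rest (all of step 2 and linear speed of each of drift, bolt below 0.01 m/s); the robot touches nothing.
It fails at once if the drift is pressed against the plate or the block with more than 35 N (contact force between drift and station above 35 N or contact force between drift and die_block above 35 N).
It fails at once if the bolt is pressed against the plate or the block with more than 35 N (contact force between bolt and station above 35 N or contact force between bolt and die_block above 35 N).
It fails at once if the robot pushes the station or its plate itself (more than 3 N) (contact force between any of the fingers, the arm and station above 3 N).
It fails at once if a custard cup or the flour shaker is pushed more than 15 mm or tipped over (distance of any of custard_a, custard_b, shaker from where it was at the start of the episode above 0.015 m or angle between any of custard_a, custard_b, shaker's own z axis and vertical above 0.3 rad).
It also fails if it takes over 72 s, if anything falls off the work surface, if the arm or the gripper's body presses on something with over 40 N, if the wrist force passes 120 N, or if a joint passes its speed limit or range.

### The arm

A 6-joint arm with a two-finger parallel gripper is mounted at the origin on a cart in front of the work surface, level with it; the furniture and walls round the work are solid. World frame = base frame: x ahead of the robot, y to its left, z up, the work surface at z = 0. Lengths are in m, angles in rad, forces in N, time in s.
With the tool pointing down it reaches from about 0.35 to 0.975 m from the base axis. Payload 4.9 kg.
Tool frame: the origin (TCP) lies at the very end of the fingers, on their centre line; the grasp point (between the pads) lies 19 mm behind it; z points along the fingers, y is the direction in which the jaws open and shut (so a half turn about z gives the same grasp; the last joint's range is limited). The gripper opens to 85 mm and grips with 20 to 120 N. Pads are 22 mm wide; open, the fingers measure 114 mm over their backs; the gripper's body (76 mm by 85 mm) begins 54 mm behind the grasp point. The pads swing forward as they close: fully open they stand 13 mm farther back than shut.
Start: joints at [-1.454, 0.053, 1.613, -0, 1.476, -0.119], TCP at [0.146, -0.608, 0.231] pointing down, gripper open.
Joint ranges: [-3.01, 3.01], [-1.01, 2.22], [0.06, 2.58], [-1.02, 4.17], [0.09, 2.62], [-3.14, 3.14]. Speed limits (rad/s): [2.57, 2.57, 3.14, 3.14, 3.14, 3.14].

### API

Orientations are given as a unit quaternion [x, y, z, w].
In Python, from plant import robot gives the robot as it stands.
- The arm moves only by the tool jog_arm, never from a script. Its argument "commands" is a list of rows, each a list of 3 entries, a list of its own where there are three numbers: the opening in per cent of the stroke, from 0 (shut) to 100 (fully open), then the shift along the world's x, y, z in mm, then the turn about the world's z in degrees. A call has 1 to 20 rows; each row shifts and turns the pose as measured when the row begins; what a row does not reach is not made up. A row lasts 1/8 s, in which the tool goes at most 62.5 mm and 10.7 degrees, less where a joint would pass 70% of its speed; a pose out of reach is approached as far as the arm can. A call is refused whole if a number of a shift passes 62.5 or a number of a turn 10.7, either way. A call with a gripper value outside its range is refused whole. The fingers move at their own pace and stop on an object; "squeeze" is the grip in N (left out, the last holds). Time passes only in rows, so rows that do not move let the fingers close. It gives the time, the measured TCP pose, the force and the opening at its end, in the units of the state.
- robot.get_obs(): the state, without advancing time (a new reading comes with each control period).
- robot.grab_frame(name): name is "scene" or "side" or "wrist"; returns a dict with "image" (480x640x3 uint8, red, green, blue), "fx", "fy", "cx", "cy" (pixels), "position" and "rotation" of the camera in the world; the wrist camera has in their place "tool_from_camera" (4x4, takes a point from camera to tool coordinates, whose origin is the TCP and whose axes are the flange's). Camera axes: x right, y down, z forward; pixel columns grow to the right and rows downward; lengths in m; the calibration is good to about 2 mm. The wrist camera is an equidistant fisheye: a pixel r from the principal point sees the ray r / f radians off the axis. A picture is of the moment at which its call begins: read the wrist's pose just before it. There is no depth.
- robot.close_job(): hands the job in, once; it reports no verdict.
Trained networks look in the newest picture that a camera, given by its name, has taken for a name from the list of things; names that differ only in an ending like _2 or _b are one class to them, and where a whole thing is asked for, a point or a joint stands for the part that bears it (a point fixed in the world has none). Each returns a list of dicts, best first, with "p" (0 to 1); they miss things now and then, are a little off and sometimes report something else, mostly with a low value. They report only what shows in the picture. A call takes as long as a camera call. They do not tell look-alikes from the thing itself.
- robot.look_for(query, camera): "point" ([x, y, z] in m, in the coordinates of the camera as it stood for that picture, good to about 4 mm: the middle of the surface that is visible of it).
- robot.outline_of(query, camera): "region" (480x640 bool, what is visible of it).
The state is a dict: "t": time; "q": joint angles; "qvel": joint speeds; "joint_torque": joint torques, N m; "eef_pos": TCP position; "tcp_rot": TCP orientation; "force": force on the tool from outside, world axes, zero at the start; "moment": the same for the moment, N m; "grip_width": opening from 0.0 (shut) to 1.0 (fully open).
Only numpy, scipy, OpenCV 4.12 (cv2) and the standard library are available. Lean on these libraries where they do the work, as an engineer would, in place of code of your own. Each camera call takes 0.05 s, during which the arm holds its last target.

## Working session

There is one attempt and no reset: what is moved stays moved. The work goes in short steps, Python scripts to look and compute and a tool call to move; the robot and the scene stay as the last step left them, time stands still between calls to the robot, and variables do not carry over. Pictures are saved under pics/ and viewed, and the job is handed in when it is done.

Besides the shell and the picture viewer there is one more tool, called after "Emit:" as name(argument=value, ...) on one line, values as JSON. jog_arm: Moves the arm, as the interface text tells. Its arguments: {"type":"object","properties":{"commands":{"type":"array","items":{"type":"array"}},"squeeze":{"type":"number"}},"required":["commands"]}

```bash
mkdir -p pics; ls; cat > h.py <<'E'
import numpy as np, cv2
from plant import robot
from scipy.spatial.transform import Rotation as R
def save(name,im): cv2.imwrite('pics/'+name+'.png',cv2.cvtColor(np.ascontiguousarray(im),cv2.COLOR_RGB2BGR))
def cam2world(f,p,obs=None):
    p=np.array(p)
    if 'tool_from_camera' in f:
        T=np.array(f['tool_from_camera']); p=T[:3,:3]@p+T[:3,3]
        return R.from_quat(obs['tcp_rot']).as_matrix()@p+np.array(obs['eef_pos'])
    return np.array(f['rotation'])@p+np.array(f['position'])
def pix2plane(f,uv,z,obs=None):
    u,v=uv
    x=(u-f['cx'])/f['fx'];y=(v-f['cy'])/f['fy']
    if 'tool_from_camera' in f:
        r=np.hypot(x,y); d=np.array([x/r*np.sin(r),y/r*np.sin(r),np.cos(r)]) if r>1e-9 else np.array([0,0,1.])
    else: d=np.array([x,y,1.])
    o=cam2world(f,[0,0,0],obs); e=cam2world(f,d,obs)-o
    return o+e*(z-o[2])/e[2]
def proj(f,P,obs=None):
    P=np.array(P,float)
    if 'tool_from_camera' in f:
        T=np.array(f['tool_from_camera'])
        p=R.from_quat(obs['tcp_rot']).as_matrix().T@(P-np.array(obs['eef_pos']))
        p=T[:3,:3].T@(p-T[:3,3]); r=np.hypot(p[0],p[1]); th=np.arctan2(r,p[2]); 
        return np.array([f['cx']+f['fx']*th*p[0]/r,f['cy']+f['fy']*th*p[1]/r])
    p=np.array(f['rotation']).T@(P-np.array(f['position']))
    return np.array([f['cx']+f['fx']*p[0]/p[2],f['cy']+f['fy']*p[1]/p[2]])
E
cat > a.py <<'E'
from h import *
o=robot.get_obs(); print(o)
for c in ['scene','side','wrist']:
    f=robot.grab_frame(c); save(c+'0',f['image']); print(c,f['fx'],f['cx'],f['cy'],f.get('position'),f.get('tool_from_camera'))
    for q in ['station','pin_stand','drift','bolt','custard_a','shaker','plate_drift_hole','plate_bolt_hole']:
        for d in robot.look_for(q,c)[:4]:
            w=cam2world(f,d['point'],o); print(q,round(d['p'],2),np.round(w,3),np.round(proj(f,w,o)))
E
python3 a.py
```

```text
pics
{'t': 0.0, 'q': array([-1.45399885e+00,  5.33587222e-02,  1.61429948e+00,  3.18102767e-05,
        1.47599805e+00, -1.19002673e-01]), 'qvel': array([ 1.70968858e-03, -5.16329287e-04, -1.23541448e-03,  6.77860717e-05,
       -2.46544918e-03,  6.64486428e-04]), 'joint_torque': array([ 1.48485644e-03, -3.93678403e+01, -3.70177245e+01,  5.75408785e-05,
        6.95483352e-03, -6.61927366e-07]), 'eef_pos': array([ 0.1459474 , -0.60707904,  0.23005859]), 'tcp_rot': array([ 9.93057484e-01,  1.17625545e-01,  1.69698159e-05, -1.03178221e-03]), 'force': array([0.44214446, 0.24210171, 0.07457015]), 'moment': array([0.02886308, 0.00837983, 0.02580124]), 'grip_width': 0.9984387281493827}
scene 596.1445367302039 313.48714633900397 244.09688184176227 [0.00770384 0.75681835 0.88311936] NoneTraceback (most recent call last):
  File "a.py", line 7, in <module>
    w=cam2world(f,d['point'],o); print(q,round(d['p'],2),np.round(w,3),np.round(proj(f,w,o)))
  File "h.py", line 10, in cam2world
    return np.array(f['rotation'])@p+np.array(f['position'])
           ~~~~~~~~~~~~~~~~~~~~~~~^~
ValueError: matmul: Input operand 1 has a mismatch in its core dimension 0, with gufunc signature (n?,k),(k,m?)->(n?,m?) (size 3 is different from 4)
```

```bash
python3 - <<'E'
s=open('h.py').read()
s=s.replace("np.array(f['rotation'])","rot(f)").replace("def cam2world","def rot(f):\n    r=np.array(f['rotation']); return R.from_quat(r).as_matrix() if r.size==4 else r\ndef cam2world",1)
open('h.py','w').write(s)
E
python3 a.py
```

```text
{'t': 0.15, 'q': array([-1.45399706e+00,  5.32274167e-02,  1.61402795e+00,  1.78616367e-05,
        1.47599609e+00, -1.19019879e-01]), 'qvel': array([-1.71794851e-04, -6.80287689e-05, -3.43442094e-03,  5.87730174e-04,
        4.49632795e-05, -1.41822385e-03]), 'joint_torque': array([ 6.86904550e-04, -3.94240558e+01, -3.70721841e+01, -9.52678602e-05,
        4.57451271e-03, -1.69034173e-07]), 'eef_pos': array([ 0.14595854, -0.60719773,  0.23030218]), 'tcp_rot': array([ 9.93056475e-01,  1.17635668e-01,  9.81089737e-06, -8.29393239e-04]), 'force': array([ 0.59253017, -0.42694477,  0.7301364 ]), 'moment': array([ 0.0551487 , -0.03326156,  0.00961332]), 'grip_width': 1.0012463619773375}
scene 596.1445367302039 313.48714633900397 244.09688184176227 [0.00770384 0.75681835 0.88311936] None
station 0.84 [0.5   0.218 0.047] [303. 327.]
pin_stand 0.93 [ 0.504 -0.189  0.036] [420. 223.]
drift 0.78 [ 0.507 -0.25   0.076] [435. 195.]
bolt 0.74 [ 0.602 -0.148  0.053] [374. 209.]
bolt 0.65 [ 0.519 -0.151  0.079] [407. 213.]
bolt 0.17 [0.501 0.222 0.047] [301. 328.]
custard_a 0.73 [0.771 0.147 0.039]
[... 574 characters left out ...]
.509 -0.268  0.08 ] [266. 330.]
bolt 0.93 [ 0.609 -0.159  0.052] [330. 306.]
bolt 0.75 [ 0.533 -0.167  0.077] [286. 296.]
custard_a 0.51 [0.551 0.353 0.036] [305. 207.]
shaker 0.6 [ 0.738 -0.193  0.067] [408. 308.]
shaker 0.43 [0.528 0.171 0.048] [293. 231.]
plate_drift_hole 0.93 [0.528 0.173 0.05 ] [293. 230.]
plate_bolt_hole 0.78 [0.525 0.174 0.052] [292. 229.]
wrist 371.64829954431775 314.3307298162854 238.0349241944426 None [[ 3.89619203e-04 -9.61252353e-01 -2.75669660e-01  6.90047513e-02]
 [ 9.99999922e-01  3.58859825e-04  1.62021175e-04 -1.43822642e-03]
 [-5.68164703e-05 -2.75669701e-01  9.61252419e-01 -1.42598756e-01]
 [ 0.00000000e+00  0.00000000e+00  0.00000000e+00  1.00000000e+00]]
```

View pics/scene0.png

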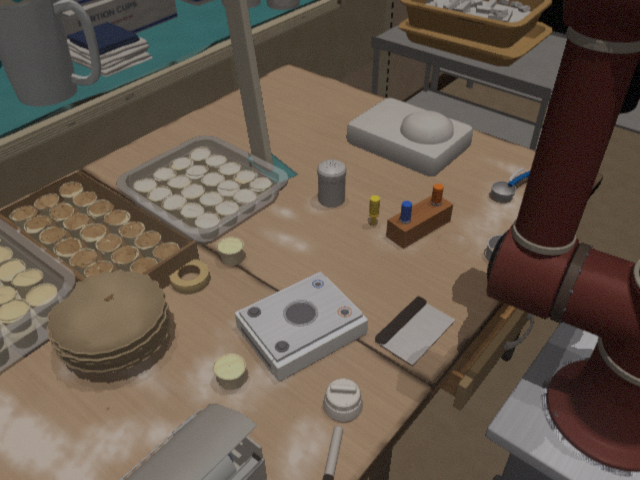

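View pics/side0.png

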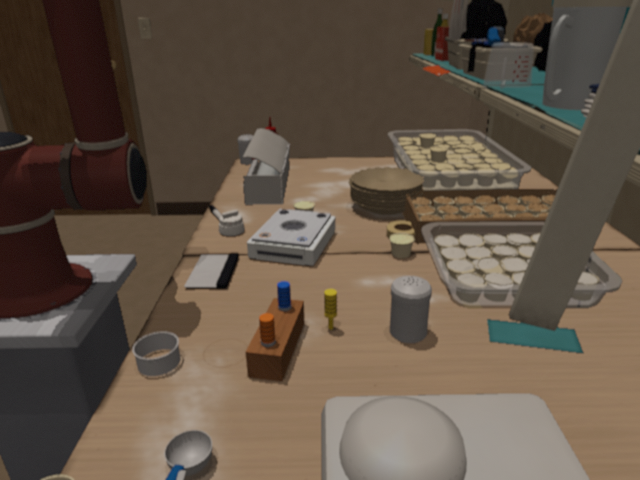

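```bash
python3 - <<'E'
import cv2
a=cv2.imread('pics/scene0.png');b=cv2.imread('pics/side0.png')
cv2.imwrite('pics/c1.png',cv2.resize(a[265:380,225:385],None,fx=5,fy=5,interpolation=cv2.INTER_CUBIC))
cv2.imwrite('pics/c2.png',cv2.resize(a[165:255,360:470],None,fx=7,fy=6.6,interpolation=cv2.INTER_CUBIC))
cv2.imwrite('pics/c3.png',cv2.resize(b[270:390,235:355],None,fx=5,fy=5,interpolation=cv2.INTER_CUBIC))
E
```

```text
(no output)
```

View pics/c1.png

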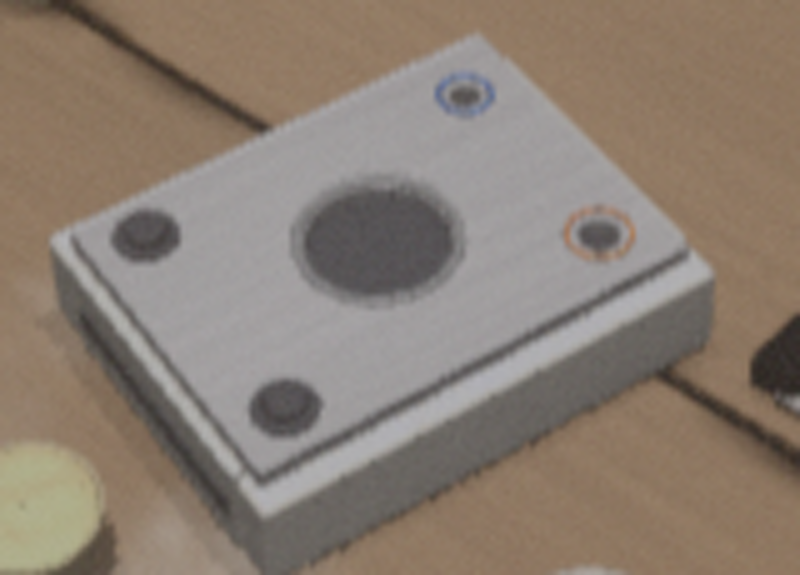

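View pics/c2.png

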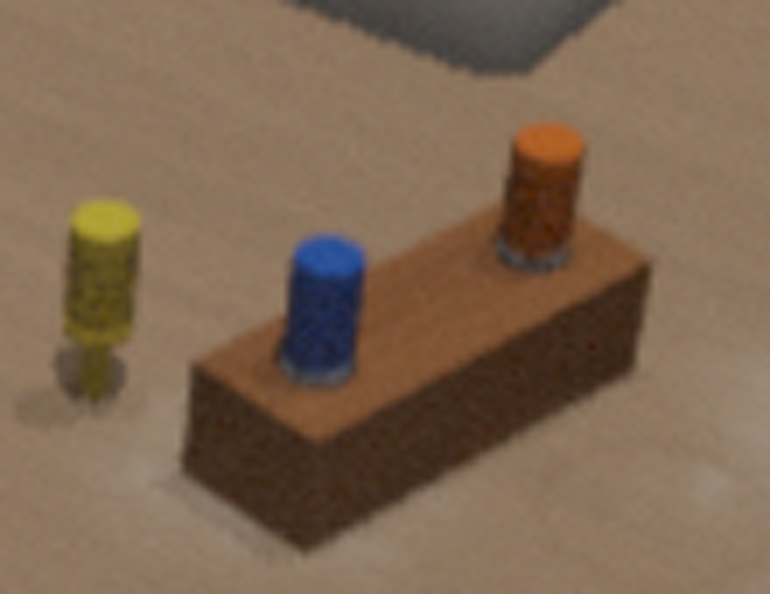

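View pics/c3.png

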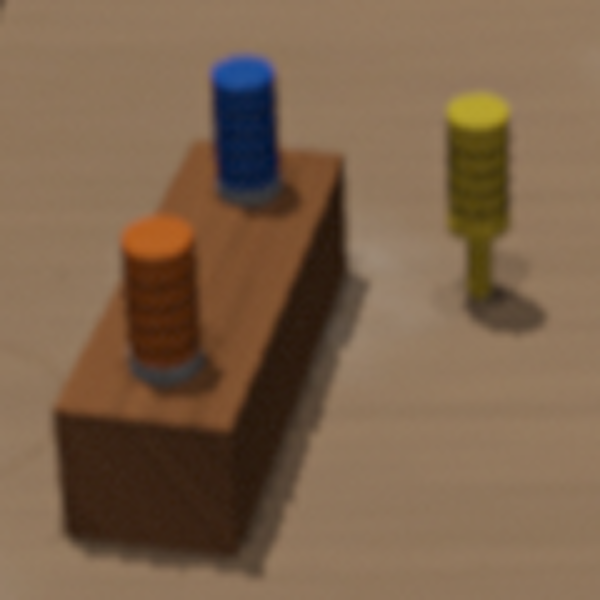

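```bash
python3 - <<'E'
from h import *
o=robot.get_obs()
f=robot.grab_frame('scene');g=robot.grab_frame('side')
for n,c,uv,z in [('O',f,(345,311.6),.052),('B',f,(318,284),.052),('dr',f,(438.2,186.4),.098),('dr',g,(266.8,317.5),.098),('bo',f,(407,203.5),.098),('bo',g,(283.8,284.5),.098)]:
    print(n,np.round(pix2plane(c,uv,z),4))
print(R.from_quat(o['tcp_rot']).as_matrix().round(3))
E
```

```text
O [0.461  0.1428 0.052 ]
B [0.5472 0.1184 0.052 ]
dr [ 0.5059 -0.2558  0.098 ]
dr [ 0.5103 -0.2602  0.098 ]
bo [ 0.5253 -0.1585  0.098 ]
bo [ 0.5298 -0.1627  0.098 ]
[[ 0.972  0.234  0.   ]
 [ 0.234 -0.972 -0.   ]
 [ 0.     0.    -1.   ]]
```

Emit:
jog_arm(commands=[[100, [38, 40, 0], 0], [100, [38, 40, 0], 0], [100, [38, 42, 0], 0], [100, [38, 42, 0], 0], [100, [38, 42, 0], 0], [100, [38, 42, 0], 0], [100, [38, 42, 0], 0], [100, [28, 42, 0], 0]])

```text
t: 2.6
eef_pos: [0.4454, -0.2676, 0.2325]
tcp_rot: [0.994, 0.114, 0.001, 0.002]
force: [0.4, -0.6, -0.1]
grip_width: 1.002
```

```bash
python3 - <<'E'
from h import *
o=robot.get_obs()
f=robot.grab_frame('wrist'); save('w1',f['image'])
for q in ['drift','bolt']:
    for d in robot.look_for(q,'wrist')[:3]:
        w=cam2world(f,d['point'],o); print(q,round(d['p'],2),np.round(w,4),np.round(proj(f,w,o)))
for P in [(.508,-.258,.098),(.5275,-.1605,.098)]: print(proj(f,P,o))
print(o['eef_pos'])
E
```

```text
drift 0.83 [ 0.5104 -0.2585  0.0984] [323. 140.]
bolt 0.98 [ 0.6018 -0.1594  0.0666] [232.  13.]
bolt 0.97 [ 0.5232 -0.1677  0.099 ] [209.  99.]
[321.99156983 142.48864006]
[201.63095023  92.11824552]
[ 0.44536356 -0.26759704  0.23247639]
```

View pics/w1.png

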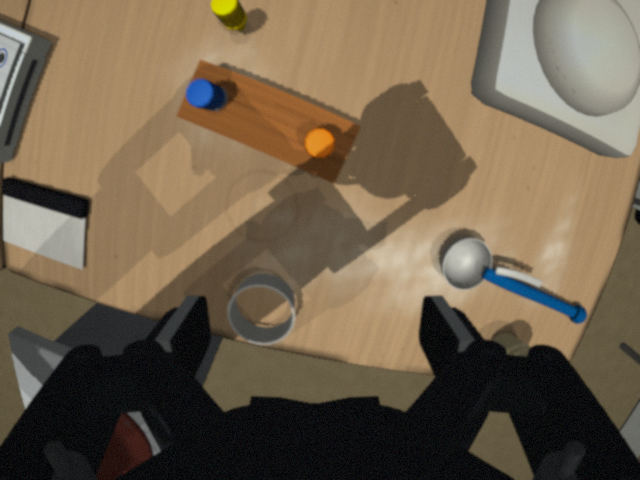

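```bash
python3 - <<'E'
from h import *
o=robot.get_obs()
f=robot.grab_frame('wrist'); im=f['image']
hsv=cv2.cvtColor(im,cv2.COLOR_RGB2HSV)
b=hsv[...,1]>200
for n,lo,hi,x0,y0 in [('dr',8,20,320,143),('bo',108,125,205,94)]:
    m=b&(hsv[...,0]>=lo)&(hsv[...,0]<=hi); mm=np.zeros_like(m); mm[y0-25:y0+25,x0-25:x0+25]=m[y0-25:y0+25,x0-25:x0+25]
    # bright top only
    v=hsv[...,2]; t=mm&(v>np.percentile(v[mm],60)-40)
    ys,xs=np.nonzero(t); c=(xs.mean(),ys.mean()); print(n,mm.sum(),t.sum(),c,xs.min(),xs.max(),ys.min(),ys.max(),pix2plane(f,c,.098,o))
save('w1c',cv2.resize(im[70:170,180:350],None,fx=4.5,fy=4.5,interpolation=cv2.INTER_CUBIC))
E
```

```text
dr 767 480 (np.float64(318.93333333333334), np.float64(140.99791666666667)) 307 334 130 154 [ 0.50820333 -0.25523127  0.098     ]
bo 339 222 (np.float64(199.35135135135135), np.float64(90.34234234234235)) 190 213 80 105 [ 0.52783075 -0.15805218  0.098     ]
```

View pics/w1c.png

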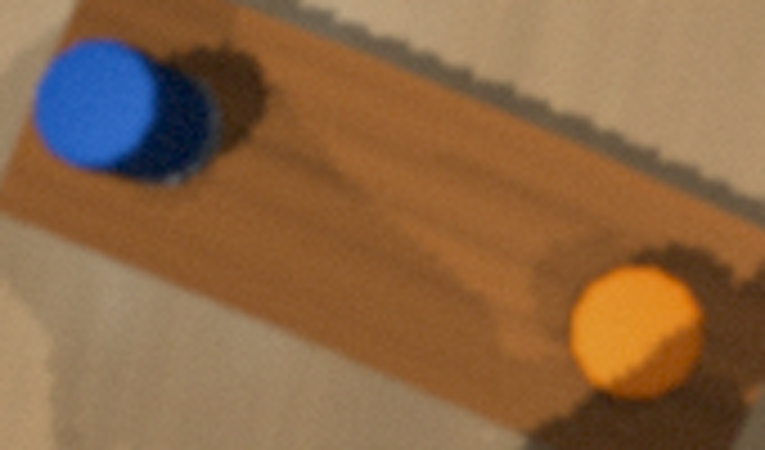

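Emit:
jog_arm(commands=[[100, [-6, 50, -10], 0], [100, [-6, 50, -14], 0], [100, [-6, 50, -18], 0], [100, [-6, 50, -18], 0], [100, [-6, 50, -18], 0], [100, [-6, 50, -18], 0], [100, [-6, 48, -18], 0], [100, [-6, 40, -18], 0], [100, [0, 0, 0], 0]])

```text
t: 3.92
eef_pos: [0.3934, 0.1164, 0.0986]
tcp_rot: [0.995, 0.102, 0.004, 0.006]
force: [0.2, -0.5, -0.5]
grip_width: 0.996
```

```bash
python3 - <<'E'
from h import *
o=robot.get_obs()
f=robot.grab_frame('wrist'); im=f['image']; save('w2',im)
P=proj(f,(.461,.143,.052),o); Q=proj(f,(.5472,.1184,.052),o); print(o['eef_pos'],P,Q)
u,v=P.astype(int); u2,v2=Q.astype(int)
A=[cv2.resize(im[b-40:b+40,a-40:a+40],None,fx=5,fy=5,interpolation=cv2.INTER_CUBIC) for a,b in [(u,v),(u2,v2)]]
save('w2c',np.hstack(A))
E
```

```text
[0.39338267 0.11641999 0.09857342] [291.71802765 129.71227201] [372.72194393 -14.50455944]Traceback (most recent call last):
  File "<stdin>", line 6, in <module>
cv2.error: OpenCV(4.12.0) /io/opencv/modules/imgproc/src/resize.cpp:4208: error: (-215:Assertion failed) !ssize.empty() in function 'resize'
```

View pics/w2.png

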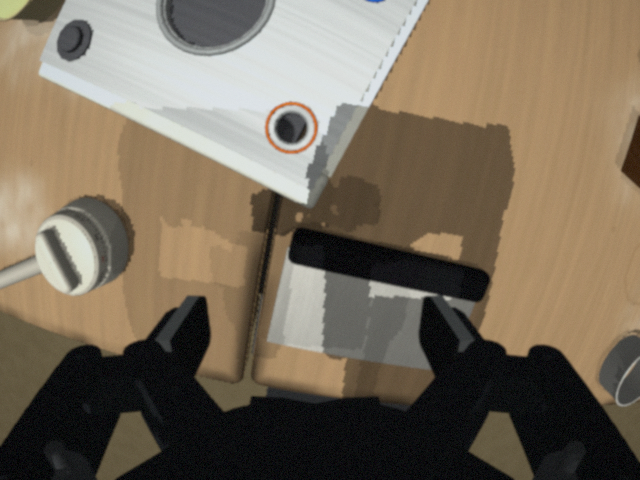

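```bash
python3 - <<'E'
import cv2,numpy as np
im=cv2.imread('pics/w2.png')
c=im[90:170,250:330]; c=cv2.resize(c,None,fx=7,fy=7,interpolation=cv2.INTER_CUBIC)
d=np.clip(((c/255.)**0.5)*255,0,255).astype(np.uint8)
cv2.imwrite('pics/w2d.png',d)
E
```

```text
(no output)
```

View pics/w2d.png

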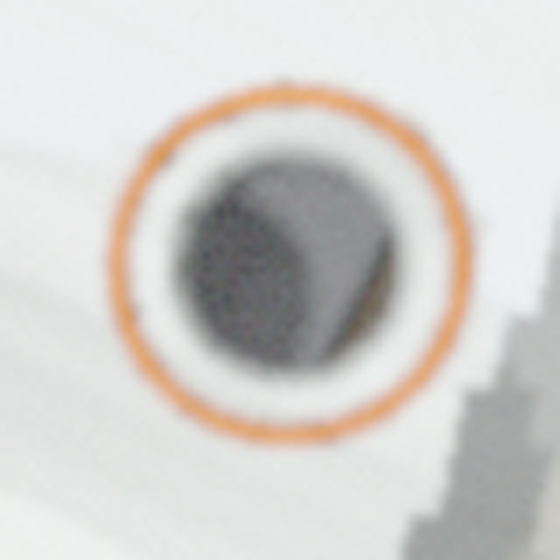

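```bash
python3 - <<'E'
from h import *
o=robot.get_obs()
f=robot.grab_frame('wrist'); im=f['image']
O=pix2plane(f,(250+287/7-.4,90+263/7-.4),.052,o)
print('O',O)
for c in [(202,295),(195,300),(200,290)]:
    D=pix2plane(f,(250+c[0]/7-.4,90+c[1]/7-.4),.044,o)-O
    a=np.radians(-15.8); x=np.array([np.cos(a),np.sin(a)]);y=np.array([-np.sin(a),np.cos(a)])
    print(D*1e3, D[:2]@x*1e3, D[:2]@y*1e3)
# arc points on block plane
for c in [(240,195),(270,225),(295,255),(306,285),(306,320),(295,365)]:
    D=pix2plane(f,(250+c[0]/7-.4,90+c[1]/7-.4),.044,o)-O; print(D[:2]@x*1e3, D[:2]@y*1e3)
# candidates overlay
g=cv2.resize(im[90:170,250:330],None,fx=7,fy=7,interpolation=cv2.INTER_CUBIC); g=np.uint8(255*(g/255.)**.5)
def ring(C,r,z,col):
    t=np.linspace(0,6.283,60)
    p=np.array([proj(f,(C[0]+r*np.cos(s),C[1]+r*np.sin(s),z),o) for s in t])
    p=((p-[250,90]+.4)*7).astype(np.int32); cv2.polylines(g,[p],True,col,1)
ring(O,.008,.052,(0,255,0))
for sx in(-1,1):
    for sy in (-1,1):
        C=O[:2]+.0055*(sx*x+sy*y); ring(C,.008,.044,(255,0,0) if sx*sy>0 else (0,0,255))
save('w2e',g)
E
```

```text
O [0.46333038 0.14287236 0.052     ]
[-3.47602888  6.27621906 -8.        ] -5.053588007787293 5.092636908637221
[-3.94963024  6.72378905 -8.        ] -5.63116022662582 5.394344506932108
[-3.12864929  6.50009679 -8.        ] -4.780290599583239 5.402640690690041
3.0460517366435123 6.014186715709493
2.0160702782464925 2.9367181772191278
0.823829320012181 0.20092909908169873
-0.8408125181426966 -1.5901233174206708
-3.219554796076079 -2.8142978326842396
-6.655359314267299 -3.643720494196886
```

View pics/w2e.png

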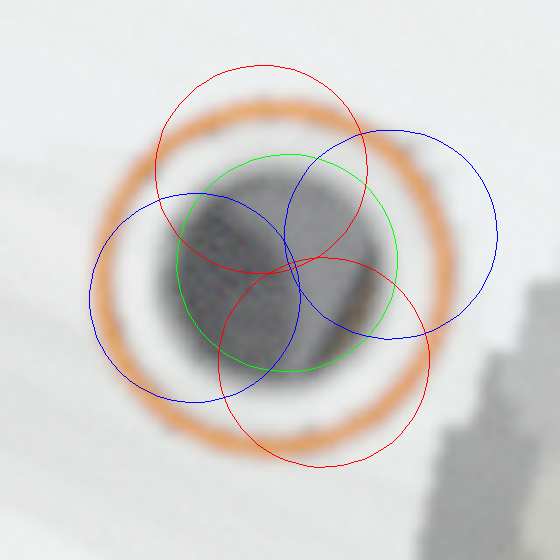

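```bash
cat >> h.py <<'E'
def orange(f,o,uv,rad=40,hue=(5,20),smin=90):
    im=f['image']; hsv=cv2.cvtColor(im,cv2.COLOR_RGB2HSV)
    m=(hsv[...,1]>smin)&(hsv[...,0]>=hue[0])&(hsv[...,0]<=hue[1]); u,v=int(uv[0]),int(uv[1])
    ys,xs=np.nonzero(m[max(v-rad,0):v+rad,u-rad:u+rad]); pts=np.float32(np.c_[xs+u-rad,ys+max(v-rad,0)])
    return pts
E
python3 - <<'E'
from h import *
for k in range(2):
    o=robot.get_obs(); f=robot.grab_frame('wrist')
    p=orange(f,o,(291,129),32); W=np.array([pix2plane(f,q,.052,o)[:2] for q in p])
    # circle fit
    A=np.c_[2*W,np.ones(len(W))]; s=np.linalg.lstsq(A,(W**2).sum(1),rcond=None)[0]; r=np.sqrt(s[2]+s[0]**2+s[1]**2)
    res=np.abs(np.hypot(*(W-s[:2]).T)-r); print(len(p),s[:2],r,res.max(),o['eef_pos'],np.abs(o['qvel']).max())
E
```

```text
428 [0.4620683 0.143685 ] 0.012451951000782871 0.0007688654407594052 [0.39514497 0.11501807 0.10036497] 0.021101036648949596
421 [0.46207127 0.14372524] 0.012465202449844563 0.000796669944743764 [0.39557836 0.11477061 0.10084703] 0.012573211278977535
```

Emit:
jog_arm(commands=[[100, [0, -20, 40], 0], [100, [14, -48, 20], 6], [100, [16, -50, 5], 6], [100, [16, -50, 0], 6], [100, [16, -50, 0], 0], [100, [16, -50, 0], 0], [100, [16, -50, 0], 0], [100, [14, -48, 0], 0], [100, [4, -12, 0], 0], [100, [0, 0, 0], 0], [100, [0, 0, 0], 0]])

```text
t: 5.5
eef_pos: [0.5093, -0.2935, 0.1786]
tcp_rot: [0.969, 0.248, 0.014, 0.012]
force: [-0.7, -0.1, -0.3]
grip_width: 0.999
```

Emit:
jog_arm(commands=[[100, [0, 18, -30], 0], [100, [0, 18, -30], 0], [100, [0, 0, 0], 0], [100, [0, 0, 0], 0]])

```text
t: 6.0
eef_pos: [0.5095, -0.2536, 0.1204]
tcp_rot: [0.968, 0.25, 0.016, 0.013]
force: [0.4, -0.1, -0.2]
grip_width: 1.003
```

```bash
cat > st.py <<'E'
from h import *
o=robot.get_obs(); M=R.from_quat(o['tcp_rot']).as_matrix()
print('t',round(o['t'],2),'pos',np.round(o['eef_pos']*1e3,2),'toolz',np.round(M[:,2],4),'yawx',np.degrees(np.arctan2(M[1,0],M[0,0])).round(1),'F',np.round(o['force'],1),'M',np.round(o['moment'],2),'g',round(o['grip_width'],3),'qv',np.abs(o['qvel']).max().round(3))
E
python3 st.py
```

```text
t 6.0 pos [ 509.48 -253.61  120.42] toolz [ 0.0371 -0.0176 -0.9992] yawx 29.0 F [ 0.4 -0.1 -0.2] M [-0.04  0.03 -0.01] g 1.003 qv 0.023
```

Emit:
jog_arm(commands=[[100, [0, 0, 0], 0], [100, [0, 0, 0], 0], [100, [0, 0, 0], 0]])

```text
t: 6.38
eef_pos: [0.5111, -0.2554, 0.1241]
tcp_rot: [0.968, 0.25, 0.018, 0.015]
force: [0.8, -0.1, 0.2]
grip_width: 1.0
```

```bash
python3 st.py
```

```text
t 6.38 pos [ 511.09 -255.42  124.12] toolz [ 0.0417 -0.0211 -0.9989] yawx 28.9 F [ 0.8 -0.1  0.2] M [ 0.04  0.09 -0.06] g 1.0 qv 0.01
```

Emit:
jog_arm(commands=[[100, [0, 0, 30], 0], [100, [0, 0, 0], 0], [100, [0, 0, 0], 0]])

```text
t: 6.75
eef_pos: [0.5108, -0.2559, 0.1544]
tcp_rot: [0.968, 0.249, 0.017, 0.015]
force: [0.1, 0.3, -0.1]
grip_width: 1.005
```

```bash
python3 st.py
```

```text
t 6.75 pos [ 510.82 -255.94  154.39] toolz [ 0.0412 -0.0209 -0.9989] yawx 28.9 F [ 0.1  0.3 -0.1] M [0.02 0.04 0.01] g 1.005 qv 0.026
```

Emit:
jog_arm(commands=[[100, [0, 0, -30], 0], [100, [0, 0, 0], 0], [100, [0, 0, 0], 0]])

```text
t: 7.12
eef_pos: [0.5105, -0.2559, 0.123]
tcp_rot: [0.968, 0.249, 0.017, 0.015]
force: [0.2, -0.5, 0.8]
grip_width: 1.0
```

```bash
python3 st.py
```

```text
t 7.12 pos [ 510.5  -255.93  123.01] toolz [ 0.0403 -0.0203 -0.999 ] yawx 28.9 F [ 0.2 -0.5  0.8] M [-0.02  0.01  0.02] g 1.0 qv 0.026
```

Emit:
jog_arm(commands=[[100, [-36, 18, 0], 0], [100, [-36, 18, 0], 0], [100, [0, 0, 0], 0], [100, [0, 0, 0], 0]])

```text
t: 7.62
eef_pos: [0.4388, -0.2204, 0.126]
tcp_rot: [0.968, 0.249, 0.019, 0.017]
force: [0.8, 0.2, 0.6]
grip_width: 0.999
```

```bash
python3 st.py
```

```text
t 7.62 pos [ 438.76 -220.44  126.05] toolz [ 0.0441 -0.023  -0.9988] yawx 28.9 F [0.8 0.2 0.6] M [-0.02 -0.01  0.01] g 0.999 qv 0.015
```

Emit:
jog_arm(commands=[[100, [17, -8, 0], 0], [100, [17, -8, 0], 0], [100, [17, -8, 0], 0], [100, [17, -8, 0], 0], [100, [0, 0, 0], 0], [100, [0, 0, 0], 0]])

```text
t: 8.38
eef_pos: [0.5149, -0.257, 0.1298]
tcp_rot: [0.968, 0.249, 0.021, 0.019]
force: [0.2, 0.2, 0.4]
grip_width: 1.001
```

```bash
python3 st.py
```

```text
t 8.38 pos [ 514.85 -257.05  129.8 ] toolz [ 0.0498 -0.0268 -0.9984] yawx 28.9 F [0.2 0.2 0.4] M [ 0.02  0.   -0.03] g 1.001 qv 0.019
```

Emit:
jog_arm(commands=[[100, [0, 0, 0], 0], [100, [0, 0, 0], 0], [100, [0, 0, 0], 0], [100, [0, 0, 0], 0]])

```text
t: 8.88
eef_pos: [0.5139, -0.2565, 0.1298]
tcp_rot: [0.968, 0.249, 0.021, 0.019]
force: [-0.1, 1.1, 0.2]
grip_width: 1.005
```

```bash
python3 - <<'E'
from h import *
o=robot.get_obs(); print(o['q'],o['qvel'])
E
python3 st.py
```

```text
[-0.59535635 -0.01953634  1.86124492  0.00600734  1.24392514  0.47000787] [ 0.00143652 -0.00336059  0.00446424 -0.00026077 -0.00158889 -0.00211814]
t 8.88 pos [ 513.89 -256.54  129.84] toolz [ 0.0495 -0.0267 -0.9984] yawx 28.9 F [-0.1  1.1  0.2] M [ 0.01  0.01 -0.1 ] g 1.005 qv 0.004
```

Emit:
jog_arm(commands=[[100, [-36, 18, 0], 0]])

```text
t: 9.0
eef_pos: [0.4786, -0.2392, 0.1302]
tcp_rot: [0.968, 0.249, 0.021, 0.019]
force: [-0.4, 0.3, 0.6]
grip_width: 0.998
```

```bash
cat > q.py <<'E'
from h import *
o=robot.get_obs(); M=R.from_quat(o['tcp_rot']).as_matrix()
print(round(o['t'],3),'q',o['q'].round(4),'qv',o['qvel'].round(3),'p',(o['eef_pos']*1e3).round(1),'tz',M[:2,2].round(4))
E
python3 q.py
```

```text
9.0 q [-0.6059 -0.1169  1.9529  0.0066  1.2488  0.4592] qv [-0.083 -0.84   0.801  0.002  0.064 -0.085] p [ 478.6 -239.2  130.2] tz [ 0.0502 -0.0271]
```

Emit:
jog_arm(commands=[[100, [0, 0, 0], 0]])

```text
t: 9.12
eef_pos: [0.4766, -0.2379, 0.1289]
tcp_rot: [0.968, 0.249, 0.02, 0.018]
force: [-0.0, 0.2, -0.2]
grip_width: 0.999
```

```bash
python3 q.py
```

```text
9.125 q [-0.606  -0.1196  1.9577  0.0066  1.2493  0.4593] qv [-0.002  0.045 -0.081  0.001 -0.035 -0.   ] p [ 476.6 -237.9  128.9] tz [ 0.0481 -0.0257]
```

Emit:
jog_arm(commands=[[100, [0, 0, 0], 0]])

```text
t: 9.25
eef_pos: [0.4772, -0.2383, 0.1296]
tcp_rot: [0.968, 0.249, 0.021, 0.019]
force: [-0.7, 0.6, -0.3]
grip_width: 1.001
```

```bash
python3 q.py
```

```text
9.25 q [-0.606  -0.1198  1.9567  0.0066  1.2487  0.4593] qv [-0.    -0.008  0.021  0.001  0.008  0.001] p [ 477.2 -238.3  129.6] tz [ 0.0496 -0.0267]
```

Emit:
jog_arm(commands=[[100, [0, 0, 0], 0]])

```text
t: 9.38
eef_pos: [0.4779, -0.2386, 0.1299]
tcp_rot: [0.968, 0.249, 0.021, 0.019]
force: [-0.1, -0.1, 0.2]
grip_width: 0.999
```

```bash
python3 q.py
```

```text
9.375 q [-0.6058 -0.1189  1.9552  0.0067  1.2485  0.4594] qv [-0.     0.002 -0.014 -0.002 -0.007 -0.001] p [ 477.9 -238.6  129.9] tz [ 0.0503 -0.0271]
```

Emit:
jog_arm(commands=[[100, [36, -18, 0], 10.6], [100, [-36, 18, 0], 10.6], [100, [36, -18, 0], 10.6], [100, [-36, 18, 0], 10.6], [100, [36, -18, 0], 10.6], [100, [-36, 18, 0], 10.6], [100, [36, -18, 0], 10.6], [100, [-36, 18, 0], 10.6]])

```text
t: 10.38
eef_pos: [0.4592, -0.2257, 0.0911]
tcp_rot: [0.539, 0.842, 0.012, -0.031]
force: [-0.8, -0.0, 0.9]
grip_width: 1.0
```

```bash
python3 q.py; python3 st.py
```

```text
10.375 q [-0.6146 -0.0474  1.9588  0.023   1.2924 -1.054 ] qv [-0.043 -0.914  0.994 -0.095  0.13  -1.494] p [ 459.2 -225.7   91.1] tz [-0.0379  0.0539]
t 10.38 pos [ 459.22 -225.74   91.1 ] toolz [-0.0379  0.0539 -0.9978] yawx 114.8 F [-0.8 -0.   0.9] M [0.01 0.   0.  ] g 1.0 qv 1.494
```

Emit:
jog_arm(commands=[[100, [0, 0, 50], 9.5], [100, [0, 0, -30], 9.5], [100, [0, 0, 40], 9.5], [100, [0, 0, -30], 0], [100, [0, 0, 40], 0], [100, [0, 0, 0], 0], [100, [0, 0, 0], 0]])

```text
t: 11.25
eef_pos: [0.4503, -0.2191, 0.1445]
tcp_rot: [0.306, 0.951, 0.005, -0.049]
force: [0.7, 0.3, -0.2]
grip_width: 0.999
```

```bash
python3 q.py; python3 st.py
```

```text
11.25 q [-0.5917 -0.1077  1.9209 -0.0178  1.4263 -1.5366] qv [ 0.    -0.012 -0.055 -0.001 -0.007  0.001] p [ 450.3 -219.1  144.5] tz [-0.091   0.0399]
t 11.25 pos [ 450.26 -219.1   144.49] toolz [-0.091   0.0399 -0.9951] yawx 144.3 F [ 0.7  0.3 -0.2] M [ 0.04 -0.04 -0.01] g 0.999 qv 0.055
```

Emit:
jog_arm(commands=[[100, [0, 0, 0], -10.6], [100, [0, 0, 0], -10.6], [100, [0, 0, 0], -10.6], [100, [0, 0, 0], -10.6], [100, [0, 0, 0], -10.6], [100, [0, 0, 0], -10.6], [100, [0, 0, 0], -10.6], [100, [0, 0, 0], -10.6], [100, [0, 0, 0], -10.6], [100, [0, 0, 0], -10.6], [100, [0, 0, 0], -10.6], [100, [0, 0, 0], -10.6], [100, [0, 0, 35], -10.6], [100, [0, 0, -35], -10.6], [100, [0, 0, 35], -10.6], [100, [0, 0, -35], -10.6]])

```text
t: 13.25
eef_pos: [0.4554, -0.2235, 0.1428]
tcp_rot: [0.97, -0.239, 0.052, 0.001]
force: [-0.1, -0.2, -0.6]
grip_width: 1.004
```

```bash
python3 q.py; python3 st.py
```

```text
13.25 q [-0.624  -0.2344  2.0347  0.0396  1.2445  1.4191] qv [ 0.066  0.33   0.465 -0.123 -0.599  1.545] p [ 455.4 -223.5  142.8] tz [ 0.1004 -0.0261]
t 13.25 pos [ 455.37 -223.48  142.77] toolz [ 0.1004 -0.0261 -0.9946] yawx -27.8 F [-0.1 -0.2 -0.6] M [ 0.03  0.06 -0.03] g 1.004 qv 1.545
```

Emit:
jog_arm(commands=[[100, [36, -18, 3], -10.6], [100, [-36, 18, 3], 0], [100, [36, -18, 3], 0], [100, [-36, 18, 3], 0], [100, [36, -18, 3], 0], [100, [-36, 18, 3], 0], [100, [36, -18, 3], 0], [100, [-36, 18, 3], 0], [100, [0, 0, 0], 0], [100, [0, 0, 0], 0]])

```text
t: 14.5
eef_pos: [0.4192, -0.1986, 0.105]
tcp_rot: [0.944, -0.33, -0.006, -0.01]
force: [0.3, 0.5, 0.7]
grip_width: 0.997
```

```bash
python3 q.py; python3 st.py
```

```text
14.5 q [-0.6129 -0.2212  2.0883  0.0168  1.2913  1.6251] qv [ 0.002 -0.003  0.027  0.002  0.011 -0.   ] p [ 419.2 -198.6  105. ] tz [-0.0044  0.0228]
t 14.5 pos [ 419.19 -198.6   104.96] toolz [-0.0044  0.0228 -0.9997] yawx -38.5 F [0.3 0.5 0.7] M [-0.    0.01 -0.02] g 0.997 qv 0.027
```

Emit:
jog_arm(commands=[[100, [6, -4, 20], 9.6], [100, [12, -8, 0], 9.6], [100, [12, -8, 0], 9.6], [100, [14, -9, 0], 9.6], [100, [14, -9, 0], 9.6], [100, [12, -8, 0], 9.6], [100, [8, -6, 0], 9.6], [100, [0, 0, 0], 0], [100, [0, 0, 0], 0]])

```text
t: 15.62
eef_pos: [0.5104, -0.2592, 0.1392]
tcp_rot: [0.964, 0.265, 0.001, 0.001]
force: [0.3, 0.2, 0.6]
grip_width: 1.003
```

```bash
python3 st.py
```

```text
t 15.62 pos [ 510.39 -259.17  139.18] toolz [ 0.0031 -0.0019 -1.    ] yawx 30.7 F [0.3 0.2 0.6] M [ 0.   -0.01 -0.02] g 1.003 qv 0.014
```

Emit:
jog_arm(commands=[[100, [-2, 2, -12], 0], [100, [-1, 0, -16], 0], [100, [0, 0, -16], 0], [100, [0, 0, -16], 0], [100, [0, 0, -10], 0], [100, [0, 0, -5], 0], [100, [0, 0, 0], 0]])

```text
t: 16.5
eef_pos: [0.5052, -0.2556, 0.057]
tcp_rot: [0.965, 0.263, 0.0, -0.0]
force: [1.0, 0.7, 0.3]
grip_width: 1.001
```

```bash
python3 st.py;  python3 - <<'E'
from h import *
f=robot.grab_frame('wrist'); save('w3',f['image'])
E
```

```text
t 16.5 pos [ 505.18 -255.59   57.01] toolz [ 2.e-04  1.e-04 -1.e+00] yawx 30.5 F [1.  0.7 0.3] M [ 0.02 -0.05  0.01] g 1.001 qv 0.006
```

View pics/w3.png

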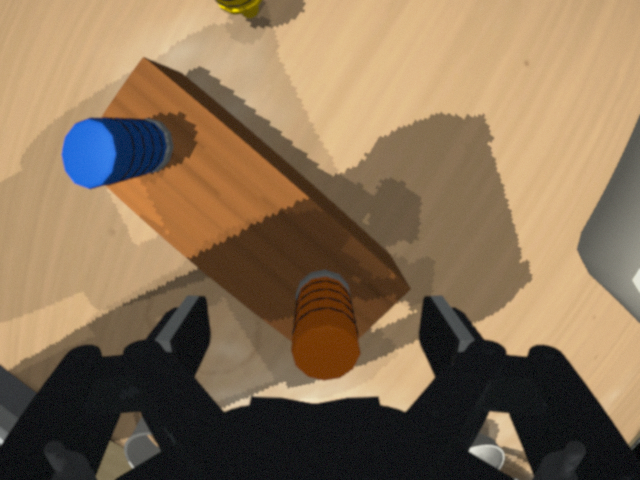

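```bash
python3 - <<'E'
from h import *
o=robot.get_obs(); f=robot.grab_frame('wrist')
e=o['eef_pos']
w=pix2plane(f,(325.5,349),.098,o); M=R.from_quat(o['tcp_rot']).as_matrix()
print(e,w,(M.T@(w-e))*1e3)
E
```

```text
[ 0.50541898 -0.25574649  0.05744988] [ 0.50890347 -0.25599241  0.098     ] [  2.90014527   2.00832419 -40.54713738]
```

Emit:
jog_arm(commands=[[100, [3, -1, 6], 0], [60, [0, 0, 0], 0], [30, [0, 0, 0], 0], [0, [0, 0, 0], 0], [0, [0, 0, 0], 0], [0, [0, 0, 0], 0], [0, [0, 0, 0], 0]], squeeze=100)

```text
t: 17.48
eef_pos: [0.5104, -0.258, 0.0669]
tcp_rot: [0.965, 0.263, 0.002, 0.002]
force: [-1.1, 0.2, 1.0]
grip_width: 0.24
```

```bash
python3 st.py
```

```text
t 17.48 pos [ 510.45 -257.99   66.92] toolz [ 0.0054 -0.0034 -1.    ] yawx 30.5 F [-1.1  0.2  1. ] M [-0.01  0.05 -0.03] g 0.24 qv 0.001
```

Emit:
jog_arm(commands=[[0, [0, 0, 8], 0], [0, [0, 0, 14], 0], [0, [0, 0, 14], 0], [0, [0, 0, 14], 0], [0, [0, 0, 10], 0], [0, [0, 0, 0], 0]])

```text
t: 18.23
eef_pos: [0.5105, -0.258, 0.132]
tcp_rot: [0.965, 0.263, 0.003, 0.003]
force: [0.8, -0.8, -1.1]
grip_width: 0.241
```

```bash
python3 st.py;  python3 - <<'E'
from h import *
f=robot.grab_frame('wrist'); save('w4',f['image'])
E
```

```text
t 18.23 pos [ 510.46 -258.02  131.97] toolz [ 0.0064 -0.0041 -1.    ] yawx 30.5 F [ 0.8 -0.8 -1.1] M [ 0.01 -0.01  0.02] g 0.241 qv 0.01
```

View pics/w4.png

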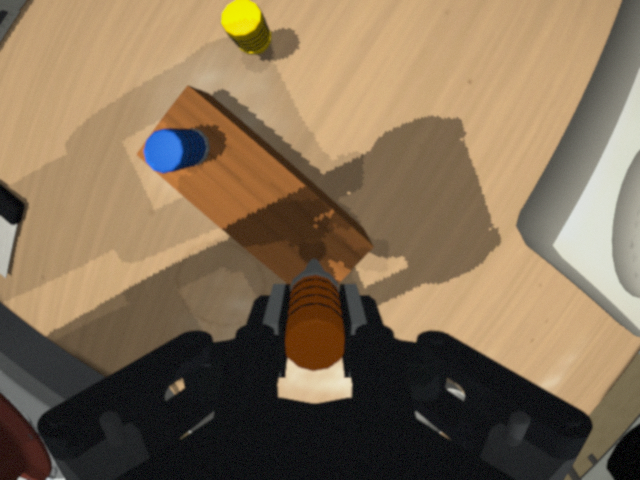

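```bash
python3 - <<'E'
from h import *
o=robot.get_obs(); f=robot.grab_frame('wrist'); M=R.from_quat(o['tcp_rot']).as_matrix(); e=o['eef_pos']
for p in [(0,0,-.0311),(0,0,.017),(0,0,.0569),(.002,0,.0569),(0,.002,.0569)]: print(p,proj(f,e+M@np.array(p),o))
im=f['image']; c=cv2.resize(im[240:380,260:375],None,fx=5,fy=5,interpolation=cv2.INTER_CUBIC); save('w4c',np.uint8(255*(c/255.)**.6))
E
```

```text
(0, 0, -0.0311) [318.91473732 341.28332161]
(0, 0, 0.017) [317.76245005 286.79290638]
(0, 0, 0.0569) [317.15618881 258.75657682]
(0.002, 0, 0.0569) [317.16584572 255.42352043]
(0, 0.002, 0.0569) [320.67591613 258.75633796]
```

View pics/w4c.png

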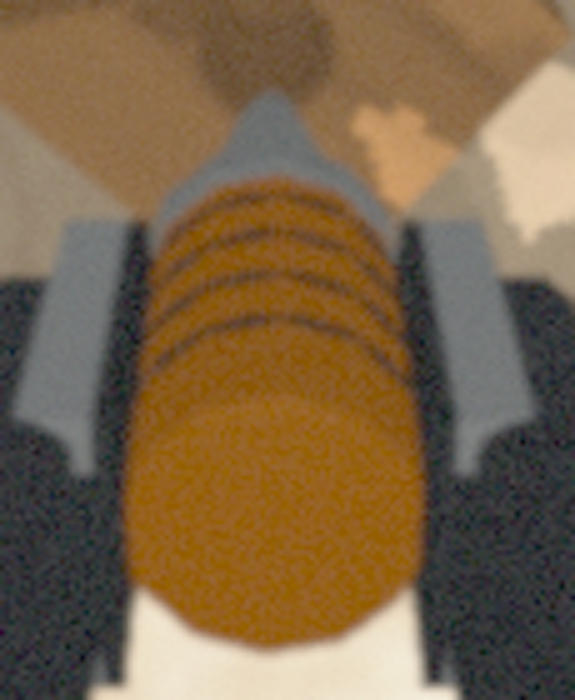

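Emit:
jog_arm(commands=[[0, [-4, 4, 20], 0], [0, [-8, 20, 20], 0], [0, [-6, 30, 5], 0], [0, [-4, 34, 0], 0], [0, [-4, 34, 0], 0], [0, [-4, 34, 0], 0], [0, [-4, 34, 0], 0], [0, [-4, 34, 0], 0], [0, [-4, 34, 0], 0], [0, [-3, 34, 0], 0], [0, [-2, 30, -10], 0], [0, [-1, 20, -15], 0], [0, [0, 8, -10], 0], [0, [0, 0, 0], 0], [0, [0, 0, 0], 0]])

```text
t: 20.2
eef_pos: [0.4576, 0.1039, 0.1534]
tcp_rot: [0.965, 0.263, 0.006, 0.003]
force: [0.3, -0.2, -0.7]
grip_width: 0.24
```

```bash
python3 st.py;  python3 - <<'E'
from h import *
f=robot.grab_frame('wrist'); save('w5',f['image'])
E
```

```text
t 20.2 pos [457.62 103.86 153.36] toolz [ 0.0135 -0.0028 -0.9999] yawx 30.4 F [ 0.3 -0.2 -0.7] M [ 0.02 -0.03  0.04] g 0.24 qv 0.004
```

View pics/w5.png

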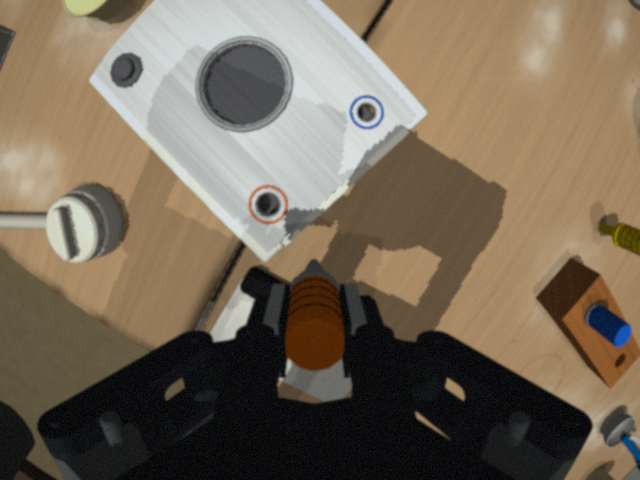

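```bash
cat >> h.py <<'E'
def ringfit(f,o,uv,rad,hue,z=.052,smin=90,r0=None):
    p=orange(f,o,uv,rad,hue,smin); W=np.array([pix2plane(f,q,z,o)[:2] for q in p])
    for it in range(3):
        A=np.c_[2*W,np.ones(len(W))]; s=np.linalg.lstsq(A,(W**2).sum(1),rcond=None)[0]; r=np.sqrt(s[2]+s[0]**2+s[1]**2)
        res=np.abs(np.hypot(*(W-s[:2]).T)-r); W=W[res<max(.0012,2*res.std())]
    return s[:2],r,len(W)
E
python3 - <<'E'
from h import *
o=robot.get_obs(); f=robot.grab_frame('wrist'); M=R.from_quat(o['tcp_rot']).as_matrix(); e=o['eef_pos']
im=f['image']
O=ringfit(f,o,(268,204),25,(3,20)); B=ringfit(f,o,(367,112),25,(100,125)); print(O,B)
d=B[0]-O[0]; print(np.hypot(*d),np.degrees(np.arctan2(d[1],d[0])))
for p in [(0,0,.0569),(.003,0,.0569),(-.003,0,.0569),(0,-.0012,.0569)]: print(p,proj(f,e+M@np.array(p),o))
c=np.hstack([cv2.resize(im[b-35:b+35,a-28:a+28],None,fx=7,fy=7,interpolation=cv2.INTER_CUBIC) for a,b in [(316,290),(268,204)]]); save('w5c',np.uint8(255*(c/255.)**.6))
E
```

```text
(array([0.46203977, 0.14359413]), np.float64(0.012452990152393489), 241) (array([0.54850645, 0.11866356]), np.float64(0.01041616711887538), 185)
0.08998899968998082 -16.083634557819867
(0, 0, 0.0569) [317.15577001 258.74862785]
(0.003, 0, 0.0569) [317.17022073 253.74152314]
(-0.003, 0, 0.0569) [317.14110917 263.70920248]
(0, -0.0012, 0.0569) [315.0437189  258.74817321]
```

View pics/w5c.png

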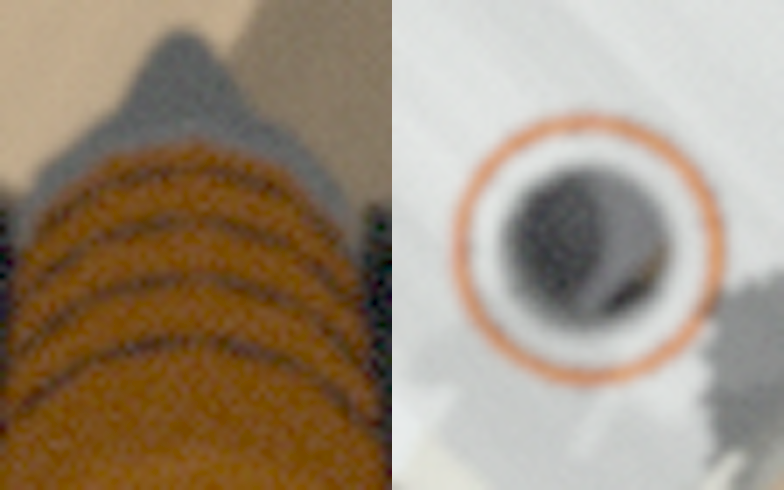

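Emit:
jog_arm(commands=[[0, [1, 10, 0], 0], [0, [2, 12, -5], 0], [0, [2, 12, -8], 0], [0, [0, 7, -8], 0], [0, [0, 2, -5], 0], [0, [0, 0, 0], 0], [0, [0, 0, 0], 0]])

```text
t: 21.18
eef_pos: [0.463, 0.1494, 0.1253]
tcp_rot: [0.965, 0.262, 0.006, 0.003]
force: [0.0, -0.5, -1.2]
grip_width: 0.242
```

```bash
python3 st.py;  cat > tip.py <<'E'
from h import *
import sys
o=robot.get_obs(); f=robot.grab_frame('wrist'); M=R.from_quat(o['tcp_rot']).as_matrix(); e=o['eef_pos']
im=f['image']; save(sys.argv[1],im)
print('tip pred far edge', proj(f,e+M@np.array((-.0029+.003,-.002,.0569)),o),'tip world',(e+M@np.array((-.0029,-.002,.0569)))*1e3)
print('Opx',proj(f,(.4620,.1436,.052),o),'Lens px',proj(f,(.4602,.1469,.052),o))
c=cv2.resize(im[215:315,265:365],None,fx=6,fy=6,interpolation=cv2.INTER_CUBIC); c=np.uint8(255*(c/255.)**.6)
t=np.linspace(0,6.283,60)
def ring(C,r,z,col):
    p=np.array([proj(f,(C[0]+r*np.cos(s),C[1]+r*np.sin(s),z),o) for s in t])
    cv2.polylines(c,[((p-[265,215]+.4)*6).astype(np.int32)],True,col,1)
ring((.4620,.1436),.008,.052,(0,255,0)); ring((.4584,.1502),.008,.044,(0,0,255)); ring((.4620,.1436),.0125,.052,(255,0,255))
save(sys.argv[1]+'c',c)
E
python3 tip.py w6
```

```text
t 21.18 pos [463.01 149.43 125.34] toolz [ 0.013  -0.0029 -0.9999] yawx 30.4 F [ 0.  -0.5 -1.2] M [ 0.02  0.01 -0.1 ] g 0.242 qv 0.002
tip pred far edge [313.63488826 258.57944117] tip world [460.23460673 149.51867733  68.39411256]
Opx [323.21189169 256.91592757] Lens px [317.09502087 256.75469759]
```

View pics/w6c.png

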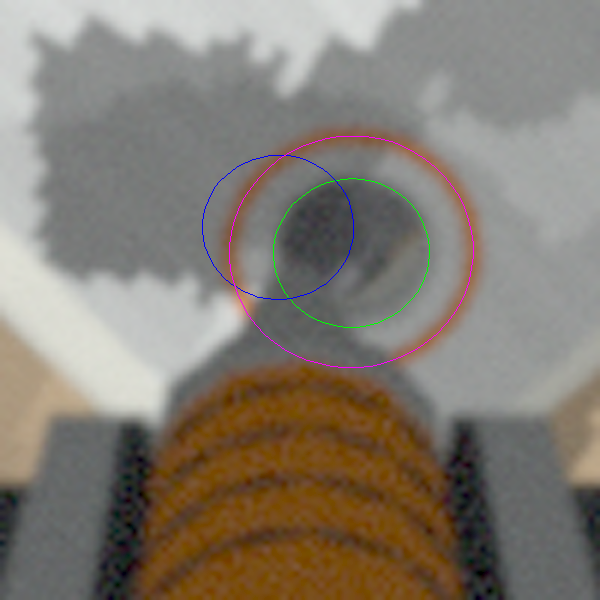

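Emit:
jog_arm(commands=[[0, [0, -2, -4], 0], [0, [0, -1, -4], 0], [0, [0, 0, -2], 0], [0, [0, 0, 0], 0]])

```text
t: 21.72
eef_pos: [0.4633, 0.1456, 0.1152]
tcp_rot: [0.965, 0.261, 0.006, 0.003]
force: [-0.7, 0.7, -1.1]
grip_width: 0.242
```

```bash
python3 st.py; python3 tip.py w7
```

```text
t 21.73 pos [463.34 145.58 115.18] toolz [ 0.0141 -0.0029 -0.9999] yawx 30.3 F [-0.7  0.7 -1.1] M [ 0.03 -0.06  0.01] g 0.242 qv 0.002
tip pred far edge [313.63395449 258.57541233] tip world [460.63354027 145.68107391  58.23525245]
Opx [317.79108853 259.80236833] Lens px [311.38466068 259.64011235]
```

View pics/w7c.png

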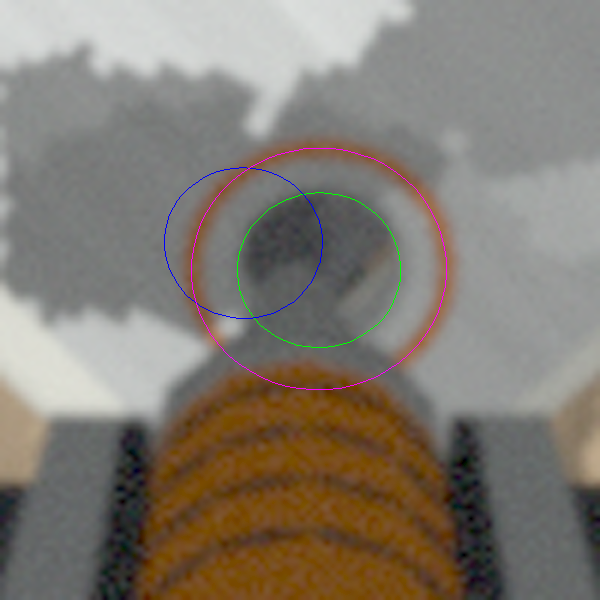

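Emit:
jog_arm(commands=[[0, [-0.5, 1.3, -2], 0], [0, [0, 0, -3], 0], [0, [0, 0, -3], 0], [0, [0, 0, 0], 0]])

```text
t: 22.28
eef_pos: [0.4629, 0.1471, 0.1068]
tcp_rot: [0.965, 0.262, 0.007, 0.003]
force: [-0.1, -0.4, -1.8]
grip_width: 0.238
```

```bash
python3 st.py; python3 tip.py w8
```

```text
t 22.27 pos [462.91 147.13 106.84] toolz [ 0.0145 -0.0028 -0.9999] yawx 30.3 F [-0.1 -0.4 -1.8] M [-0.01  0.03 -0.04] g 0.238 qv 0.004
tip pred far edge [313.63422694 258.57600633] tip world [460.22189198 147.23239759  49.89257933]
Opx [320.79489135 265.24457853] Lens px [314.15253712 265.07912435]
```

View pics/w8c.png

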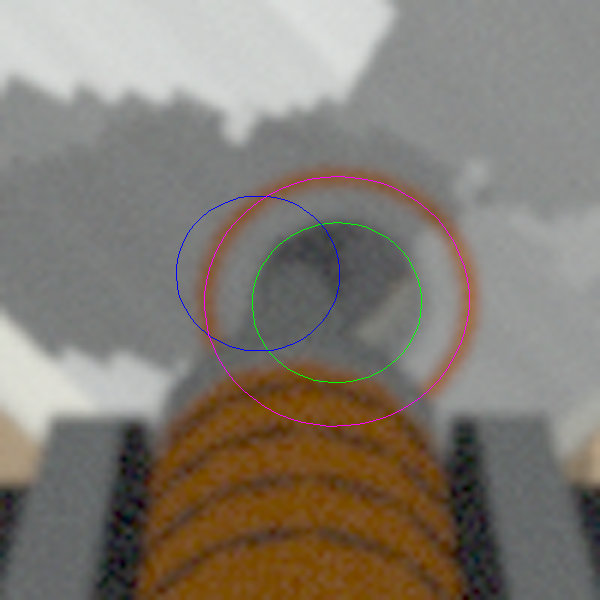

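Emit:
jog_arm(commands=[[0, [0, 0, -2], 0], [0, [0, 0, -2], 0], [0, [0, 0, -1.5], 0]])

```text
t: 22.7
eef_pos: [0.4633, 0.1472, 0.1015]
tcp_rot: [0.965, 0.262, 0.007, 0.003]
force: [0.6, -0.8, -1.1]
grip_width: 0.241
```

Emit:
jog_arm(commands=[[0, [0, 0, -1.5], 0], [0, [0, 0, 0], 0]])

```text
t: 22.95
eef_pos: [0.4632, 0.1471, 0.0997]
tcp_rot: [0.965, 0.262, 0.007, 0.003]
force: [-0.4, 0.3, -0.7]
grip_width: 0.241
```

```bash
python3 st.py
```

```text
t 22.95 pos [463.21 147.09  99.68] toolz [ 0.0151 -0.0028 -0.9999] yawx 30.3 F [-0.4  0.3 -0.7] M [-0.01 -0.01 -0.  ] g 0.241 qv 0.002
```

Emit:
jog_arm(commands=[[0, [0, 0, -1.5], 0], [0, [0, 0, -1], 0], [0, [0, 0, 0], 0]])

```text
t: 23.32
eef_pos: [0.4635, 0.1469, 0.0973]
tcp_rot: [0.965, 0.262, 0.007, 0.004]
force: [-0.7, -0.5, -1.1]
grip_width: 0.245
```

Emit:
jog_arm(commands=[[0, [0, 0, -1.5], 0], [0, [0, 0, 0], 0]])

```text
t: 23.58
eef_pos: [0.4637, 0.1468, 0.0959]
tcp_rot: [0.965, 0.262, 0.007, 0.004]
force: [0.5, -0.9, -0.3]
grip_width: 0.241
```

```bash
python3 st.py
```

```text
t 23.57 pos [463.73 146.85  95.92] toolz [ 0.0164 -0.0034 -0.9999] yawx 30.3 F [ 0.5 -0.9 -0.3] M [-0.16 -0.05  0.03] g 0.241 qv 0.003
```

Emit:
jog_arm(commands=[[0, [-0.8, 1, -1.5], 0], [0, [-0.6, 1, -1.5], 0]])

```text
t: 23.82
eef_pos: [0.4634, 0.1481, 0.0939]
tcp_rot: [0.965, 0.262, 0.008, 0.005]
force: [1.1, -4.7, 1.9]
grip_width: 0.241
```

```bash
python3 st.py
```

```text
t 23.82 pos [463.4  148.06  93.91] toolz [ 0.019  -0.0058 -0.9998] yawx 30.4 F [ 1.1 -4.7  1.9] M [-0.73 -0.15  0.02] g 0.241 qv 0.025
```

Emit:
jog_arm(commands=[[0, [-0.6, 1, -1.5], 0], [0, [-0.6, 1, -1], 0]])

```text
t: 24.08
eef_pos: [0.4635, 0.1497, 0.0925]
tcp_rot: [0.965, 0.262, 0.01, 0.006]
force: [1.5, -3.4, 3.2]
grip_width: 0.242
```

```bash
python3 st.py; python3 tip.py w9
```

```text
t 24.07 pos [463.51 149.71  92.47] toolz [ 0.0223 -0.0069 -0.9997] yawx 30.4 F [ 1.5 -3.4  3.2] M [-0.8  -0.33  0.02] g 0.242 qv 0.019
tip pred far edge [313.63453729 258.57019892] tip world [461.2656873  149.57425197  35.50041837]
Opx [324.52298816 277.82329888] Lens px [317.45025915 277.67484378]
```

View pics/w9c.png

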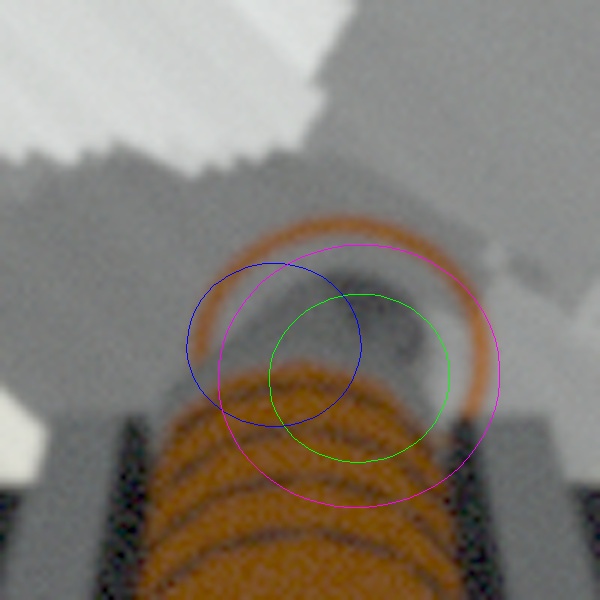

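Emit:
jog_arm(commands=[[0, [-2.5, 0.5, -2], 0], [0, [-2, 0.5, -2], 0]])

```text
t: 24.38
eef_pos: [0.4601, 0.1508, 0.0893]
tcp_rot: [0.965, 0.262, 0.011, 0.007]
force: [2.0, -3.7, 3.1]
grip_width: 0.236
```

```bash
python3 st.py
```

```text
t 24.38 pos [460.09 150.79  89.29] toolz [ 0.0255 -0.007  -0.9996] yawx 30.4 F [ 2.  -3.7  3.1] M [-0.77 -0.39  0.02] g 0.236 qv 0.037
```

Emit:
jog_arm(commands=[[0, [0, 0, -3], 0], [0, [0, 0, -3], 0]])

```text
t: 24.62
eef_pos: [0.4602, 0.1509, 0.0832]
tcp_rot: [0.965, 0.262, 0.012, 0.007]
force: [2.1, -4.0, 3.6]
grip_width: 0.245
```

```bash
python3 st.py; python3 tip.py w10
```

```text
t 24.62 pos [460.25 150.86  83.22] toolz [ 0.0264 -0.0069 -0.9996] yawx 30.4 F [ 2.1 -4.   3.6] M [-0.73 -0.39 -0.01] g 0.245 qv 0.053
tip pred far edge [313.63499133 258.56840518] tip world [458.23790793 150.72550476  26.24931369]
Opx [330.43166199 280.46858358] Lens px [323.01620825 280.3276865 ]
```

View pics/w10.png

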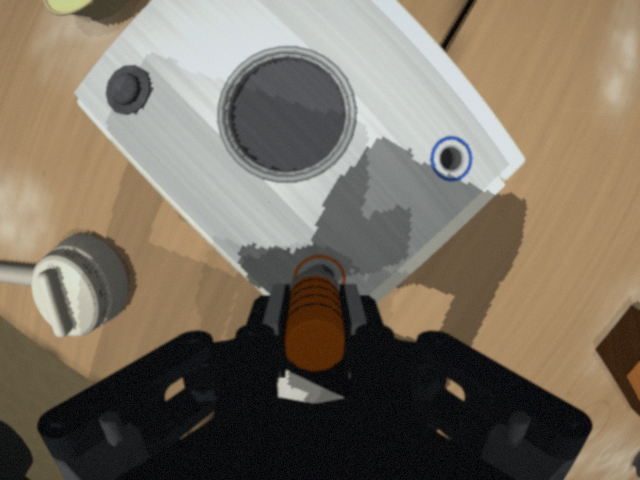

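```bash
cat > b.py <<'E'
from h import *
import sys
o=robot.get_obs(); f=robot.grab_frame('wrist'); im=f['image']
B=ringfit(f,o,(float(sys.argv[2]),float(sys.argv[3])),28,(100,125))
a=np.radians(-16.08); x=np.array([np.cos(a),np.sin(a)]); y=np.array([-np.sin(a),np.cos(a)])
d=B[0]-np.array([.5485,.11866]); print('B',B[0]*1e3,B[1]*1e3,'O',(B[0]-.09*x)*1e3,'moved st',d@x*1e3,d@y*1e3)
u,v=[int(float(s)) for s in sys.argv[2:4]]
c=cv2.resize(im[v-30:v+30,u-30:u+30],None,fx=9,fy=9,interpolation=cv2.INTER_CUBIC); save(sys.argv[1],np.uint8(255*(c/255.)**.5))
E
python3 b.py w10b 451 158
```

```text
B [545.63487309 124.04686997] 10.477119533894026 O [459.15604239 148.97500348] moved st -4.2450826504475065 4.382532775951723
```

View pics/w10b.png

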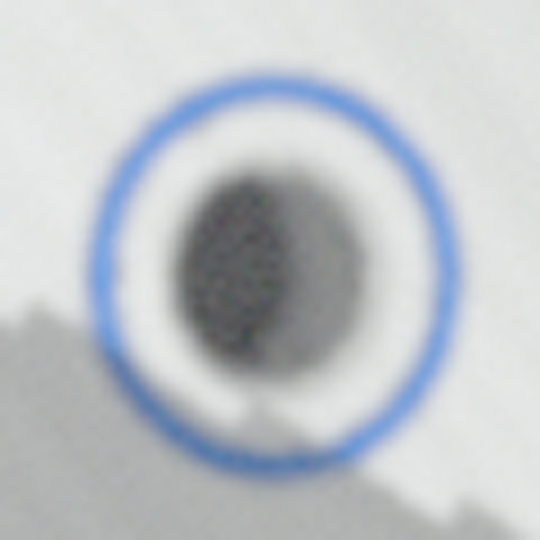

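Emit:
jog_arm(commands=[[0, [0, 0, -3], 0], [0, [0, 0, -2], 0]])

```text
t: 24.98
eef_pos: [0.4595, 0.1508, 0.0771]
tcp_rot: [0.965, 0.262, 0.011, 0.007]
force: [1.9, -4.2, 2.2]
grip_width: 0.246
```

```bash
python3 st.py
```

```text
t 24.98 pos [459.53 150.83  77.06] toolz [ 0.0246 -0.0068 -0.9997] yawx 30.4 F [ 1.9 -4.2  2.2] M [-0.71 -0.46 -0.  ] g 0.246 qv 0.036
```

Emit:
jog_arm(commands=[[0, [0, 0, -3], 0], [0, [0, 0, -2], 0]])

```text
t: 25.22
eef_pos: [0.4601, 0.1505, 0.072]
tcp_rot: [0.965, 0.262, 0.012, 0.007]
force: [2.5, -4.9, 3.7]
grip_width: 0.24
```

```bash
python3 st.py; python3 b.py w11b 451 158; python3 tip.py w11
```

```text
t 25.23 pos [460.11 150.53  71.96] toolz [ 0.0259 -0.0076 -0.9996] yawx 30.4 F [ 2.5 -4.9  3.7] M [-0.83 -0.51  0.  ] g 0.24 qv 0.037
B [544.68190635 124.63047676] 10.499125524380574 O [458.20307565 149.55861027] moved st -5.322412396105649 4.679354448743178
tip pred far edge [313.63482291 258.56825704] tip world [458.009693   150.32488494  14.71300868]
Opx [331.43713164 288.57058246] Lens px [323.5637682  288.43260011]
```

View pics/w11.png

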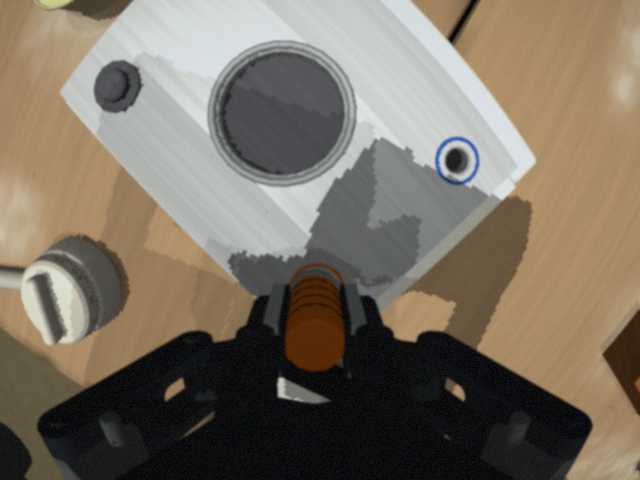

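Emit:
jog_arm(commands=[[0, [0, 0, -2], 0], [0, [0, 0, -1], 0]])

```text
t: 25.58
eef_pos: [0.4602, 0.1504, 0.0686]
tcp_rot: [0.965, 0.262, 0.012, 0.007]
force: [1.0, -5.0, 4.8]
grip_width: 0.245
```

Emit:
jog_arm(commands=[[0, [0, 0, -1], 0]])

```text
t: 25.7
eef_pos: [0.4603, 0.1503, 0.068]
tcp_rot: [0.965, 0.262, 0.011, 0.007]
force: [0.2, -4.3, 8.7]
grip_width: 0.237
```

```bash
python3 st.py
```

```text
t 25.7 pos [460.29 150.35  68.03] toolz [ 0.0258 -0.008  -0.9996] yawx 30.4 F [ 0.2 -4.3  8.7] M [-0.85 -0.01  0.01] g 0.237 qv 0.011
```

Emit:
jog_arm(commands=[[0, [0, 0, -1.5], 0]])

```text
t: 25.82
eef_pos: [0.4604, 0.1504, 0.0675]
tcp_rot: [0.965, 0.262, 0.011, 0.007]
force: [-0.9, -5.1, 11.6]
grip_width: 0.241
```

```bash
python3 st.py; python3 b.py w12b 455 160; python3 - <<'E'
from h import *
f=robot.grab_frame('side'); save('s12',cv2.resize(f['image'][190:270,230:350],None,fx=6,fy=6,interpolation=cv2.INTER_CUBIC))
g=robot.grab_frame('scene'); save('sc12',cv2.resize(g['image'][265:380,225:385],None,fx=5,fy=5,interpolation=cv2.INTER_CUBIC))
E
```

```text
t 25.82 pos [460.4  150.39  67.53] toolz [ 0.0251 -0.0081 -0.9997] yawx 30.4 F [-0.9 -5.1 11.6] M [-0.89  0.33 -0.  ] g 0.241 qv 0.011
B [544.83963563 125.11926343] 10.490020151632717 O [458.36080492 150.04739694] moved st -5.306237912453228 5.192705523255613
```

View pics/sc12.png

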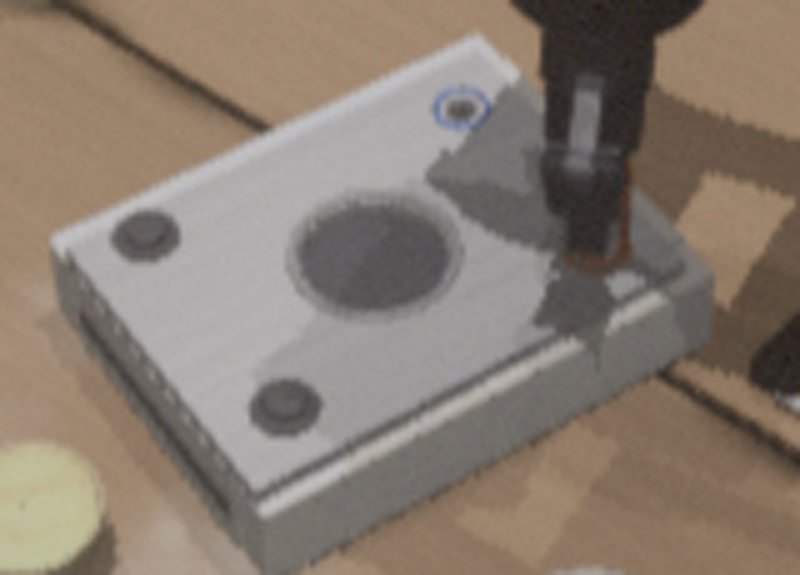

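View pics/w12b.png

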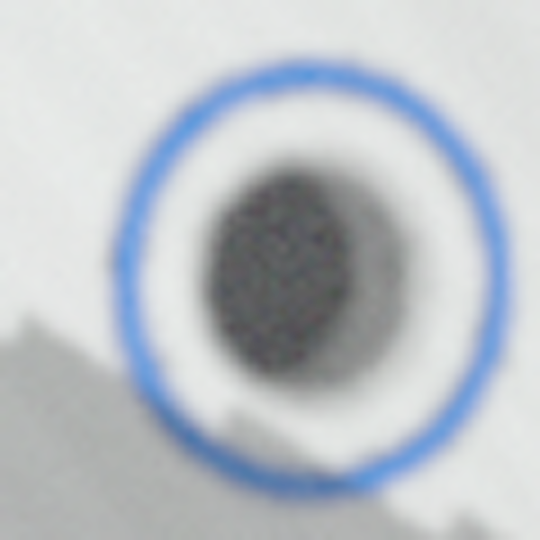

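Emit:
jog_arm(commands=[[0, [0, 0, -2.5], 0]])

```text
t: 26.1
eef_pos: [0.4607, 0.1506, 0.0667]
tcp_rot: [0.965, 0.262, 0.011, 0.007]
force: [-3.8, -4.3, 15.5]
grip_width: 0.24
```

```bash
python3 st.py; python3 tip.py w13
```

```text
t 26.1 pos [460.73 150.58  66.73] toolz [ 0.0249 -0.0079 -0.9997] yawx 30.4 F [-3.8 -4.3 15.5] M [-0.8   0.55  0.03] g 0.24 qv 0.022
tip pred far edge [313.63496894 258.5694692 ] tip world [458.64031946 150.39132215   9.75780006]
Opx [331.50486475 293.91474434] Lens px [323.42966712 293.77678764]
```

View pics/w13c.png

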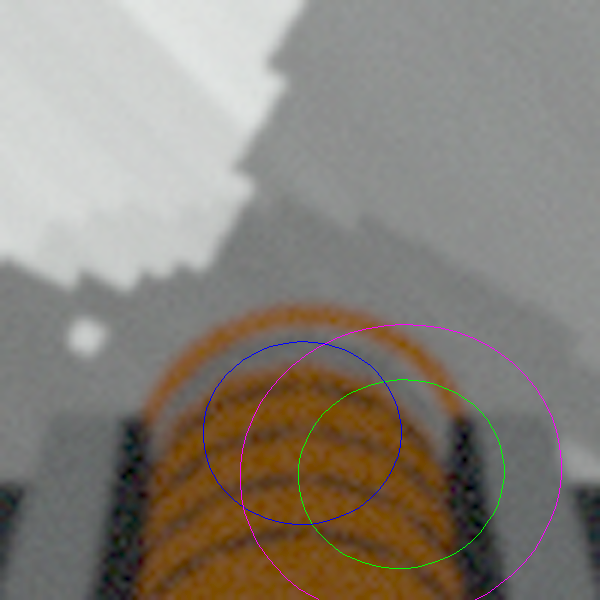

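Emit:
jog_arm(commands=[[60, [0, 0, 0], 0], [60, [0, 0, 0], 0], [60, [0, 0, 1], 0]])

```text
t: 26.52
eef_pos: [0.4574, 0.1524, 0.0654]
tcp_rot: [0.965, 0.262, 0.008, 0.004]
force: [-0.2, -0.4, 0.4]
grip_width: 0.602
```

```bash
python3 st.py; python3 tip.py w14
```

```text
t 26.52 pos [457.4  152.36  65.38] toolz [ 0.0173 -0.0038 -0.9998] yawx 30.3 F [-0.2 -0.4  0.4] M [0.01 0.   0.07] g 0.602 qv 0.02
tip pred far edge [313.63448317 258.57437063] tip world [454.87090465 152.40676795   8.42980344]
Opx [338.9712224  290.99951449] Lens px [330.81742669 290.85263627]
```

View pics/w14.png

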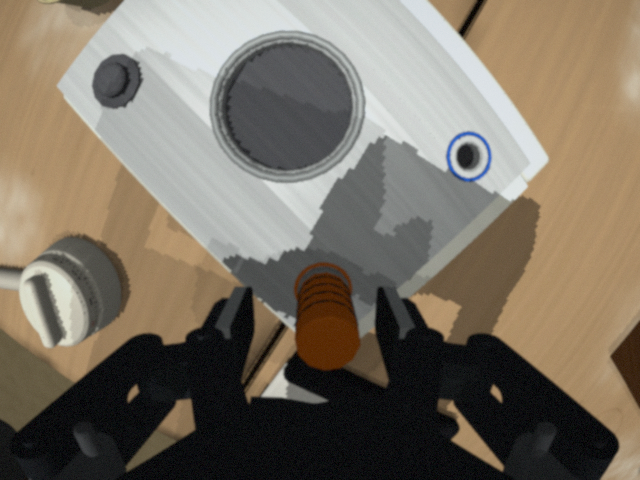

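Emit:
jog_arm(commands=[[60, [0, 0, 15], 0], [60, [0, 0, 25], 0], [60, [0, 0, 25], 0], [60, [0, 0, 15], 0], [60, [0, 0, 0], 0]])

```text
t: 27.2
eef_pos: [0.4567, 0.1528, 0.1501]
tcp_rot: [0.965, 0.262, 0.008, 0.003]
force: [-0.4, 0.5, -0.1]
grip_width: 0.601
```

```bash
python3 st.py; python3 - <<'E'
from h import *
o=robot.get_obs(); f=robot.grab_frame('wrist'); save('w15',f['image']); print(proj(f,(.5447,.1252,.052),o),proj(f,(.4584,.15,.1),o),proj(f,(.4584,.15,.052),o))
E
```

```text
t 27.2 pos [456.65 152.75 150.05] toolz [ 0.0169 -0.0026 -0.9999] yawx 30.3 F [-0.4  0.5 -0.1] M [-0.06 -0.   -0.04] g 0.601 qv 0.018
[418.15495286 149.95361925] [322.17294118 263.73901458] [319.97336973 240.33334928]
```

View pics/w15.png

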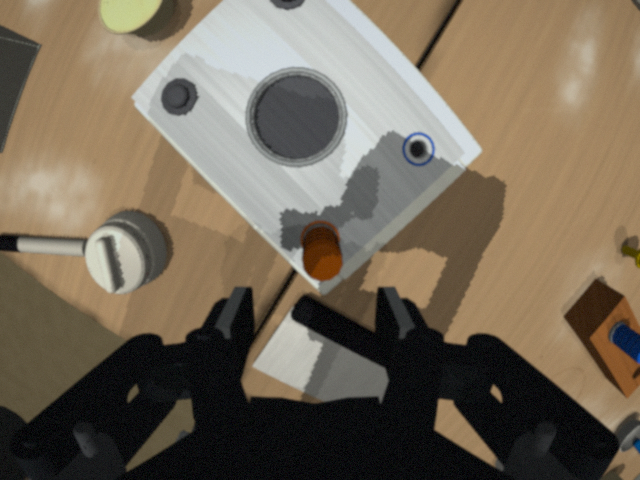

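```bash
python3 b.py w15b 418 149; python3 - <<'E'
from h import *
im=cv2.imread('pics/w15.png'); c=cv2.resize(im[215:285,290:360],None,fx=8,fy=8,interpolation=cv2.INTER_CUBIC); cv2.imwrite('pics/w15c.png',np.hstack([np.uint8(255*(c/255.)**.5)]))
o=robot.get_obs(); f=robot.grab_frame('wrist')
for p in [(.4584,.15,.1),(.4584,.15,.052)]: print((proj(f,p,o)-[290,215]+.4)*8)
E
```

```text
B [545.37443215 125.51102142] 10.443239322871634 O [458.89560144 150.43915493] moved st -4.900873665837105 5.717263872187192
[267.47714913 385.77409219]
[249.1198748  196.42034769]
```

View pics/w15c.png

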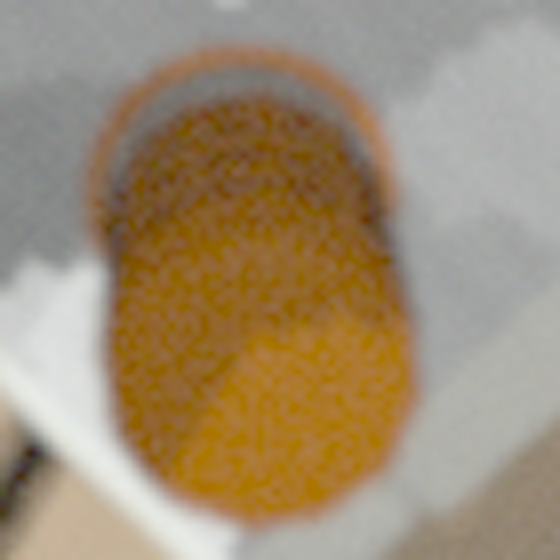

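View pics/w15b.png

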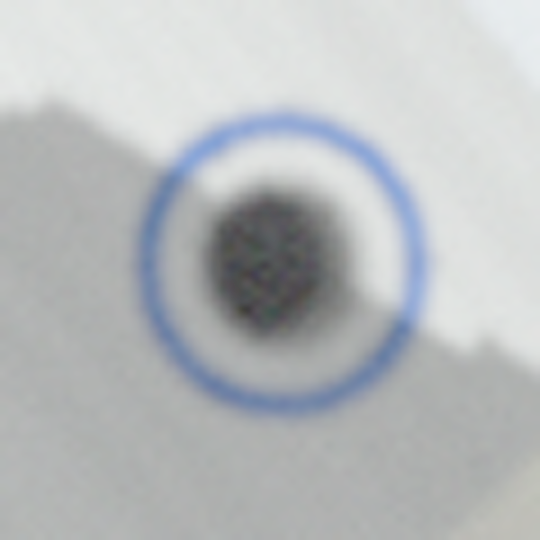

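Emit:
jog_arm(commands=[[80, [2, -12, 0], 0], [90, [6, -26, 0], 0], [100, [7, -32, 0], 0], [100, [7, -32, 0], 0], [100, [7, -32, 0], 0], [100, [7, -32, 0], 0], [100, [7, -32, 0], 0], [100, [7, -32, 0], 0], [100, [7, -30, 0], 0], [100, [5, -24, 0], 0], [100, [2, -10, 0], 0], [100, [0, 0, 0], 0], [100, [0, 0, 0], 0]])

```text
t: 28.98
eef_pos: [0.5116, -0.1568, 0.1346]
tcp_rot: [0.965, 0.26, -0.005, -0.001]
force: [1.6, -0.4, 0.2]
grip_width: 1.001
```

```bash
python3 st.py; python3 - <<'E'
from h import *
o=robot.get_obs(); f=robot.grab_frame('wrist'); save('w16',f['image']); print(proj(f,(.527,-.160,.098),o))
E
```

```text
t 28.98 pos [ 511.58 -156.76  134.61] toolz [-9.3e-03 -8.0e-04 -1.0e+00] yawx 30.2 F [ 1.6 -0.4  0.2] M [-0.   -0.02  0.03] g 1.001 qv 0.004
[338.62997545 249.62282833]
```

View pics/w16.png

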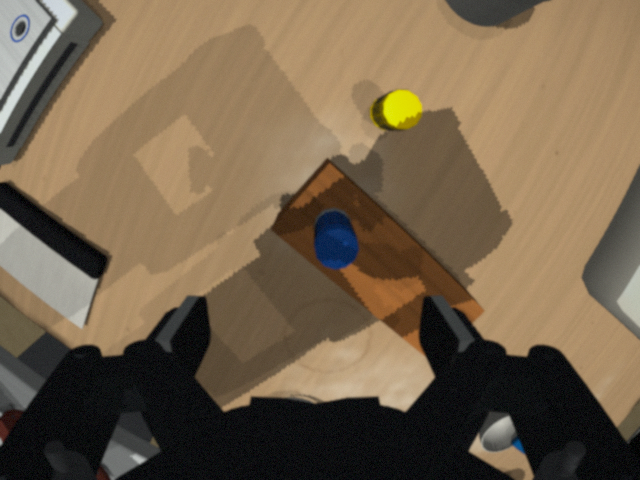

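Emit:
jog_arm(commands=[[100, [6, -1, -4], 0], [100, [6, -1, -10], 0], [100, [2, -1, -14], 0], [100, [0, 0, -14], 0], [100, [0, 0, -12], 0], [100, [0, 0, -8], 0], [100, [0, 0, 0], 0], [100, [0, 0, 0], 0]])

```text
t: 30.02
eef_pos: [0.5256, -0.1577, 0.0668]
tcp_rot: [0.965, 0.262, -0.006, -0.002]
force: [0.6, 0.5, -0.3]
grip_width: 1.001
```

```bash
python3 st.py; python3 - <<'E'
from h import *
o=robot.get_obs(); f=robot.grab_frame('wrist'); save('w17',f['image']); print(proj(f,(.527,-.160,.098),o))
im=f['image']; save('w17c',cv2.resize(im[240:400,220:420],None,fx=4,fy=4,interpolation=cv2.INTER_CUBIC))
E
```

```text
t 30.02 pos [ 525.57 -157.71   66.77] toolz [-1.160e-02  4.000e-04 -9.999e-01] yawx 30.4 F [ 0.6  0.5 -0.3] M [-0.02  0.    0.02] g 1.001 qv 0.003
[326.09607881 342.03775195]
```

View pics/w17c.png

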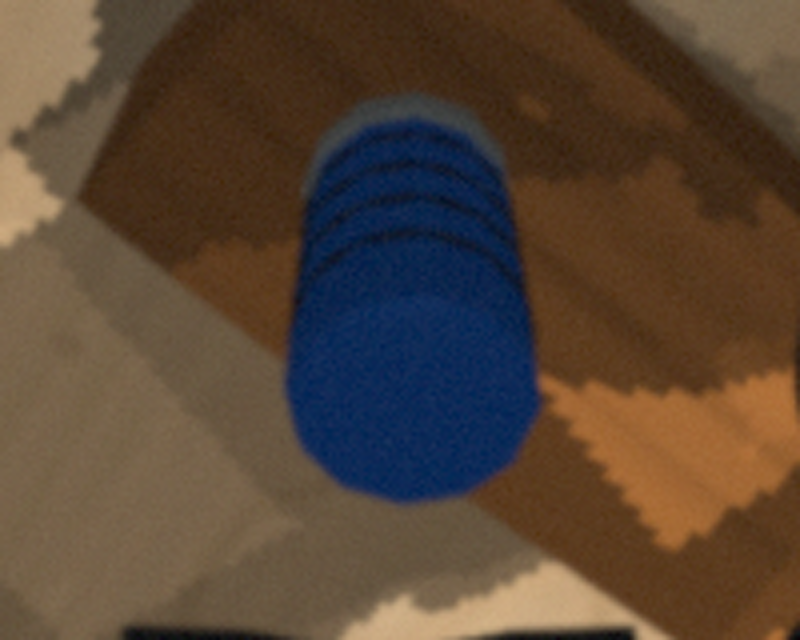

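Emit:
jog_arm(commands=[[60, [1.5, -1, 0], 0], [30, [0, 0, 0], 0], [0, [0, 0, 0], 0], [0, [0, 0, 0], 0], [0, [0, 0, 0], 0]], squeeze=80)

```text
t: 30.7
eef_pos: [0.5283, -0.1593, 0.0687]
tcp_rot: [0.965, 0.262, -0.004, -0.001]
force: [0.1, -0.3, -1.4]
grip_width: 0.245
```

```bash
python3 st.py
```

```text
t 30.7 pos [ 528.33 -159.33   68.68] toolz [-0.0084 -0.001  -1.    ] yawx 30.4 F [ 0.1 -0.3 -1.4] M [ 0.01 -0.02  0.01] g 0.245 qv 0.003
```

Emit:
jog_arm(commands=[[0, [0, 0, 8], 0], [0, [0, 0, 16], 0], [0, [0, 0, 18], 0], [0, [0, 4, 18], 0], [0, [1, 16, 12], 0], [0, [2, 28, 0], 0], [0, [2, 32, 0], 0], [0, [2, 32, 0], 0], [0, [2, 32, 0], 0], [0, [2, 32, 0], 0], [0, [2, 30, 0], 0], [0, [1, 22, 0], 0], [0, [0, 10, 0], 0], [0, [0, 0, 0], 0], [0, [0, 0, 0], 0]])

```text
t: 32.58
eef_pos: [0.5416, 0.0941, 0.1542]
tcp_rot: [0.965, 0.264, -0.0, 0.0]
force: [-0.3, 0.5, -0.6]
grip_width: 0.243
```

```bash
python3 st.py; python3 - <<'E'
from h import *
o=robot.get_obs(); f=robot.grab_frame('wrist'); save('w18',f['image']); print(proj(f,(.5454,.1255,.052),o))
E
```

```text
t 32.58 pos [541.65  94.14 154.22] toolz [-5.e-04 -2.e-04 -1.e+00] yawx 30.6 F [-0.3  0.5 -0.6] M [0.05 0.   0.03] g 0.243 qv 0.003
[279.48895663 209.52152775]
```

View pics/w18.png

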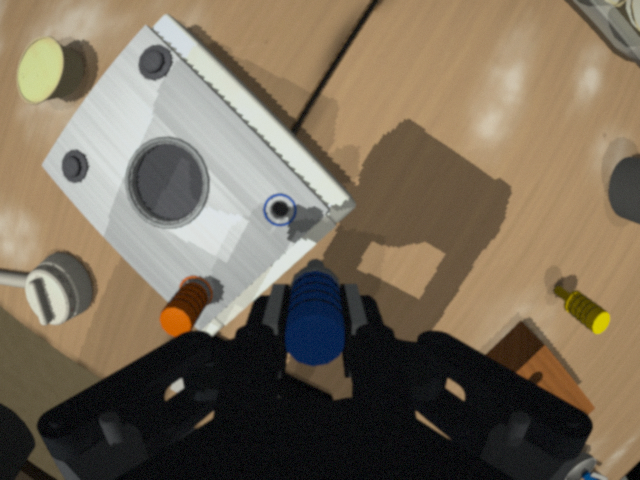

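```bash
python3 b.py w18b 280 209; python3 - <<'E'
from h import *
o=robot.get_obs(); f=robot.grab_frame('wrist'); im=f['image']; M=R.from_quat(o['tcp_rot']).as_matrix(); e=o['eef_pos']
c=cv2.resize(im[250:370,275:355],None,fx=6,fy=5,interpolation=cv2.INTER_CUBIC); c=np.uint8(255*(c/255.)**.6)
d=cv2.resize(im[260:350,145:225],None,fx=6,fy=6,interpolation=cv2.INTER_CUBIC)[:540]; d=np.vstack([d,np.zeros((600-d.shape[0],480,3),np.uint8)])
save('w18c',np.hstack([c,d]))
for p in [(0,0,.0487),(.0035,0,.0487),(.012,0,.0187),(.012,0,.0137),(0,0,-.0293)]: print(p,(proj(f,e+M@np.array(p),o)-[275,250]+.4)*[6,5])
E
```

```text
B [545.29480465 125.47713664] 10.479312363488582 O [458.81597395 150.40527015] moved st -4.9680004201607755 5.662649638427944
(0, 0, 0.0487) [255.98143538  70.43435464]
(0.0035, 0, 0.0487) [256.09217945  40.22234334]
(0.012, 0, 0.0187) [259.3337619  59.1454261]
(0.012, 0, 0.0137) [259.92597457  77.86907542]
(0, 0, -0.0293) [265.5603394  445.19383932]
```

View pics/w18c.png

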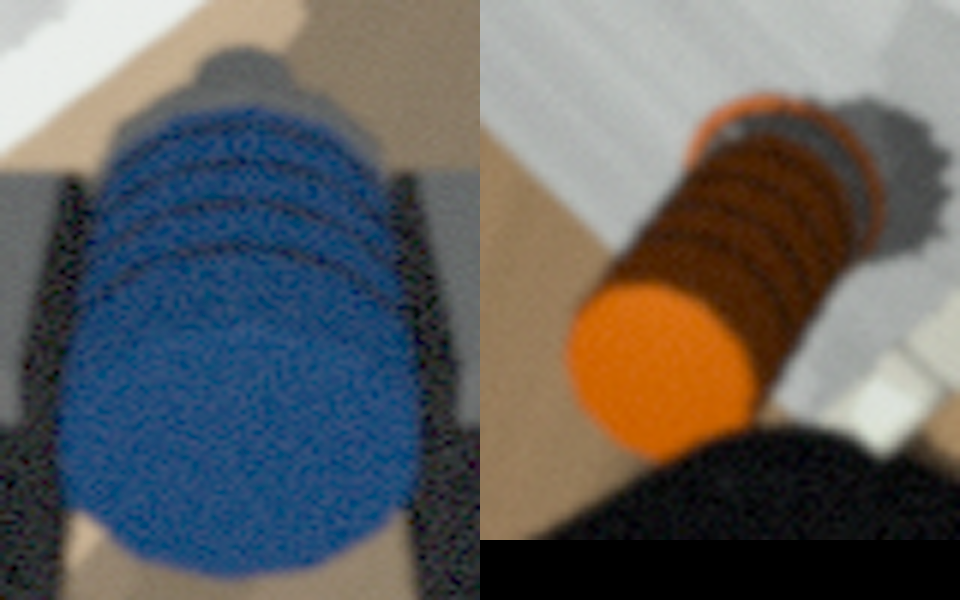

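View pics/w18b.png

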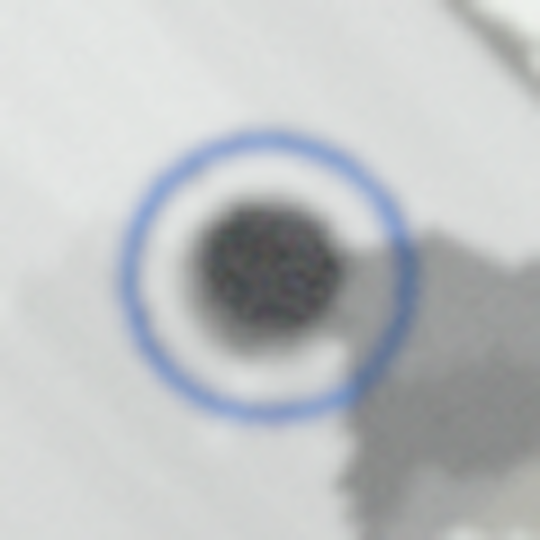

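Emit:
jog_arm(commands=[[0, [1, 8, 0], 0], [0, [2, 11, -6], 0], [0, [1, 8, -10], 0], [0, [0, 2, -10], 0], [0, [0, 0, -8], 0], [0, [0, 0, 0], 0], [0, [0, 0, 0], 0]])

```text
t: 33.6
eef_pos: [0.5452, 0.1241, 0.1162]
tcp_rot: [0.965, 0.263, -0.002, -0.0]
force: [0.1, -0.5, -0.5]
grip_width: 0.25
```

```bash
cat > bt.py <<'E'
from h import *
import sys
o=robot.get_obs(); f=robot.grab_frame('wrist'); im=f['image']; M=R.from_quat(o['tcp_rot']).as_matrix(); e=o['eef_pos']; save(sys.argv[1],im)
print('tip',(e+M@np.array((-.0006,-.0014,.0487)))*1e3)
c=cv2.resize(im[210:310,265:365],None,fx=6,fy=6,interpolation=cv2.INTER_CUBIC); c=np.uint8(255*(c/255.)**.6)
t=np.linspace(0,6.283,60)
def ring(P,col): cv2.polylines(c,[((np.array([proj(f,p,o) for p in P])-[265,210]+.4)*6).astype(np.int32)],True,col,1)
C=(.5453,.1255)
for r,z,col in [(.006,.052,(0,255,0)),(.0105,.052,(255,0,255))]: ring([(C[0]+r*np.cos(s),C[1]+r*np.sin(s),z) for s in t],col)
ring([e+M@np.array((-.0006+.005*np.cos(s),-.0014+.005*np.sin(s),.0462)) for s in t],(255,255,0))
save(sys.argv[1]+'c',c)
E
python3 st.py; python3 bt.py w19
```

```text
t 33.6 pos [545.21 124.12 116.16] toolz [-3.2e-03 -4.0e-04 -1.0e+00] yawx 30.5 F [ 0.1 -0.5 -0.5] M [ 0.01 -0.01  0.  ] g 0.25 qv 0.004
tip [543.82345009 125.00343838  67.46732507]
```

View pics/w19c.png

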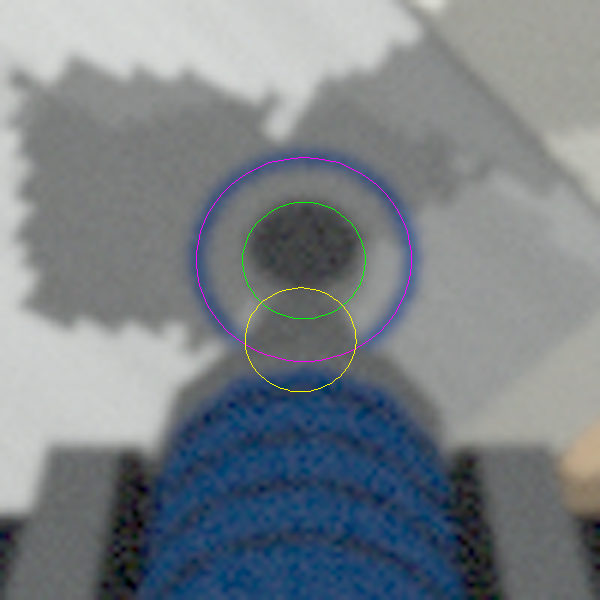

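Emit:
jog_arm(commands=[[0, [1.5, 0.5, -3], 0], [0, [0, 0, -4], 0], [0, [0, 0, -3], 0], [0, [0, 0, 0], 0]])

```text
t: 34.15
eef_pos: [0.5473, 0.1243, 0.1063]
tcp_rot: [0.965, 0.262, -0.001, -0.0]
force: [1.4, -0.5, -1.1]
grip_width: 0.243
```

```bash
python3 st.py; python3 bt.py w20
```

```text
t 34.15 pos [547.32 124.34 106.34] toolz [-1.8e-03 -4.0e-04 -1.0e+00] yawx 30.4 F [ 1.4 -0.5 -1.1] M [ 0.01 -0.02  0.01] g 0.243 qv 0.003
tip [546.00700282 125.22825776  57.63911364]
```

View pics/w20c.png

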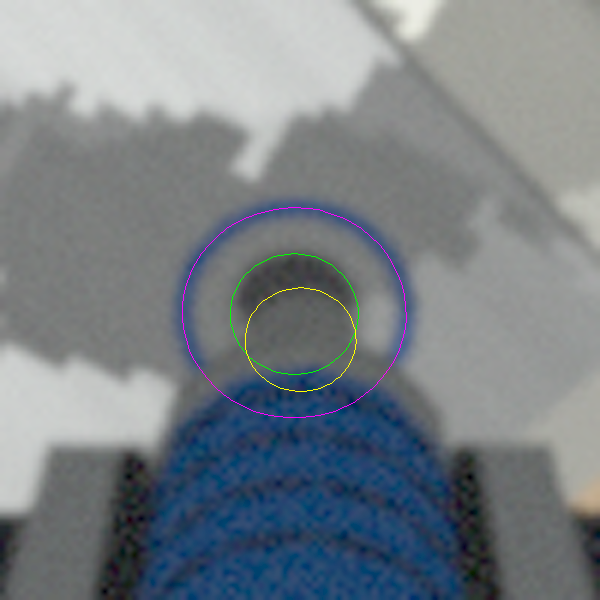

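Emit:
jog_arm(commands=[[0, [-0.6, 0.2, -2], 0], [0, [0, 0, -2], 0], [0, [0, 0, -1], 0]])

```text
t: 34.58
eef_pos: [0.547, 0.1246, 0.1015]
tcp_rot: [0.965, 0.262, -0.0, 0.0]
force: [1.2, 0.5, -2.2]
grip_width: 0.246
```

```bash
python3 st.py; python3 bt.py w21
```

```text
t 34.58 pos [546.96 124.6  101.49] toolz [-9.e-04 -3.e-04 -1.e+00] yawx 30.4 F [ 1.2  0.5 -2.2] M [ 0.    0.01 -0.02] g 0.246 qv 0.014
tip [545.68704634 125.49389746  52.7859751 ]
```

View pics/w21c.png

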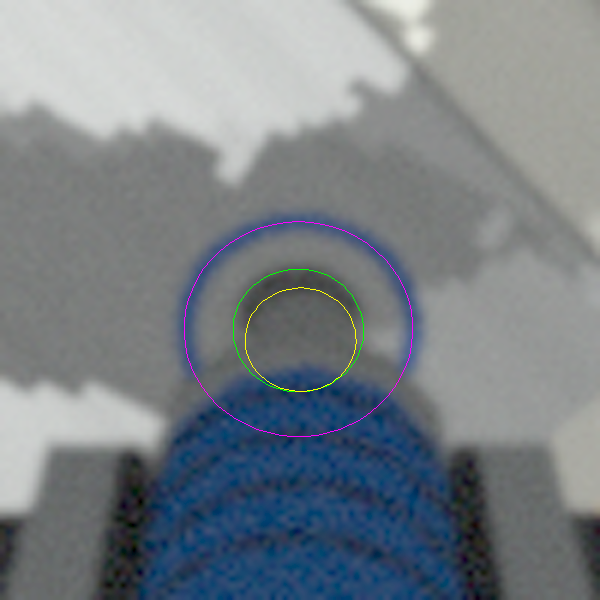

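Emit:
jog_arm(commands=[[0, [-0.2, 0.2, -1.5], 0], [0, [0, 0, -1.5], 0]])

```text
t: 34.88
eef_pos: [0.5468, 0.1248, 0.0983]
tcp_rot: [0.965, 0.262, -0.0, -0.0]
force: [0.2, -0.6, -0.6]
grip_width: 0.24
```

```bash
python3 st.py
```

```text
t 34.88 pos [546.77 124.83  98.32] toolz [-8.e-04 -2.e-04 -1.e+00] yawx 30.4 F [ 0.2 -0.6 -0.6] M [-0.05 -0.06  0.03] g 0.24 qv 0.025
```

Emit:
jog_arm(commands=[[0, [0, 0, -1.5], 0], [0, [0, 0, -1.5], 0]])

```text
t: 35.12
eef_pos: [0.5468, 0.1248, 0.0951]
tcp_rot: [0.965, 0.262, -0.0, 0.0]
force: [-0.6, -0.4, -0.0]
grip_width: 0.241
```

```bash
python3 st.py; python3 bt.py w22
```

```text
t 35.12 pos [546.8  124.84  95.15] toolz [-8.e-04 -2.e-04 -1.e+00] yawx 30.4 F [-0.6 -0.4 -0. ] M [0.03 0.   0.04] g 0.241 qv 0.023
tip [545.5310338  125.73557324  46.44863613]
```

View pics/w22c.png

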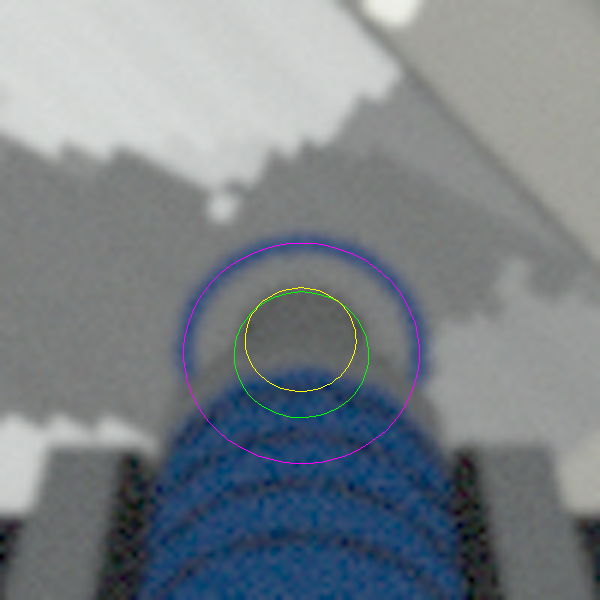

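Shank is in the plate's hole, with no force; continue into the block gently.

Emit:
jog_arm(commands=[[0, [0, 0, -1.5], 0], [0, [0, 0, -1.5], 0]])

```text
t: 35.42
eef_pos: [0.5467, 0.1248, 0.0918]
tcp_rot: [0.965, 0.262, -0.001, -0.0]
force: [0.4, 0.7, -1.3]
grip_width: 0.246
```

Emit:
jog_arm(commands=[[0, [0, 0, -1.5], 0], [0, [0, 0, -1], 0]])

```text
t: 35.67
eef_pos: [0.5466, 0.1248, 0.089]
tcp_rot: [0.965, 0.262, -0.001, -0.0]
force: [0.2, -0.9, -0.7]
grip_width: 0.242
```

```bash
python3 st.py
```

```text
t 35.67 pos [546.65 124.81  89.  ] toolz [-1.2e-03 -3.0e-04 -1.0e+00] yawx 30.4 F [ 0.2 -0.9 -0.7] M [ 0.02 -0.02 -0.01] g 0.242 qv 0.016
```

Emit:
jog_arm(commands=[[0, [0, 0, -2.5], 0], [0, [0, 0, -2.5], 0]])

```text
t: 35.92
eef_pos: [0.5468, 0.1248, 0.0839]
tcp_rot: [0.965, 0.262, -0.0, 0.0]
force: [0.6, 0.7, -1.6]
grip_width: 0.245
```

Emit:
jog_arm(commands=[[0, [0, 0, -2.5], 0], [0, [0, 0, -2.5], 0]])

```text
t: 36.17
eef_pos: [0.5467, 0.1248, 0.0784]
tcp_rot: [0.965, 0.262, -0.001, -0.0]
force: [0.1, 0.0, -0.8]
grip_width: 0.244
```

Emit:
jog_arm(commands=[[0, [0, 0, -2.5], 0], [0, [0, 0, -2], 0]])

```text
t: 36.42
eef_pos: [0.5466, 0.1248, 0.0735]
tcp_rot: [0.965, 0.262, -0.001, -0.0]
force: [-0.6, -0.1, -1.6]
grip_width: 0.241
```

```bash
python3 st.py
```

```text
t 36.42 pos [546.64 124.79  73.46] toolz [-1.2e-03 -3.0e-04 -1.0e+00] yawx 30.4 F [-0.6 -0.1 -1.6] M [-0.01 -0.01 -0.03] g 0.241 qv 0.031
```

Emit:
jog_arm(commands=[[0, [0, 0, -1.5], 0], [0, [0, 0, -1], 0]])

```text
t: 36.67
eef_pos: [0.5466, 0.1248, 0.0707]
tcp_rot: [0.965, 0.262, -0.001, -0.0]
force: [0.4, -0.3, -0.5]
grip_width: 0.245
```

Emit:
jog_arm(commands=[[0, [0, 0, -1], 0]])

```text
t: 36.8
eef_pos: [0.5469, 0.1247, 0.0701]
tcp_rot: [0.965, 0.262, -0.001, 0.0]
force: [-1.7, -0.9, 3.0]
grip_width: 0.24
```

```bash
python3 st.py
```

```text
t 36.8 pos [546.88 124.67  70.07] toolz [-9.e-04 -6.e-04 -1.e+00] yawx 30.4 F [-1.7 -0.9  3. ] M [-0.19  0.17  0.01] g 0.24 qv 0.009
```

Contact at the expected collar height. One more light press, then release.

Emit:
jog_arm(commands=[[0, [0, 0, -1.5], 0]])

```text
t: 36.92
eef_pos: [0.5473, 0.1246, 0.0695]
tcp_rot: [0.965, 0.262, -0.0, 0.0]
force: [-2.0, -1.5, 6.5]
grip_width: 0.244
```

```bash
python3 st.py
```

```text
t 36.92 pos [547.3  124.58  69.51] toolz [-4.e-04 -9.e-04 -1.e+00] yawx 30.4 F [-2.  -1.5  6.5] M [-0.22  0.5   0.03] g 0.244 qv 0.015
```

Emit:
jog_arm(commands=[[50, [0, 0, 0], 0], [60, [0, 0, 0], 0], [60, [0, 0, 1], 0], [60, [0, 0, 15], 0], [60, [0, 0, 25], 0], [60, [0, 0, 25], 0], [60, [0, 0, 15], 0], [60, [0, 0, 0], 0]])

```text
t: 37.92
eef_pos: [0.5477, 0.1249, 0.156]
tcp_rot: [0.965, 0.262, 0.001, 0.0]
force: [-0.1, 0.7, -0.4]
grip_width: 0.598
```

```bash
python3 st.py; python3 - <<'E'
from h import *
o=robot.get_obs(); f=robot.grab_frame('wrist'); save('w23',f['image'])
for c,r,z in [('side',(190,270,230,350),6),('scene',(265,380,225,385),5)]:
    g=robot.grab_frame(c); save(c+'23',cv2.resize(g['image'][r[0]:r[1],r[2]:r[3]],None,fx=z,fy=z,interpolation=cv2.INTER_CUBIC))
E
```

```text
t 37.92 pos [547.7  124.91 155.97] toolz [ 0.0026 -0.     -1.    ] yawx 30.4 F [-0.1  0.7 -0.4] M [-0.01  0.01 -0.  ] g 0.598 qv 0.016
```

View pics/w23.png

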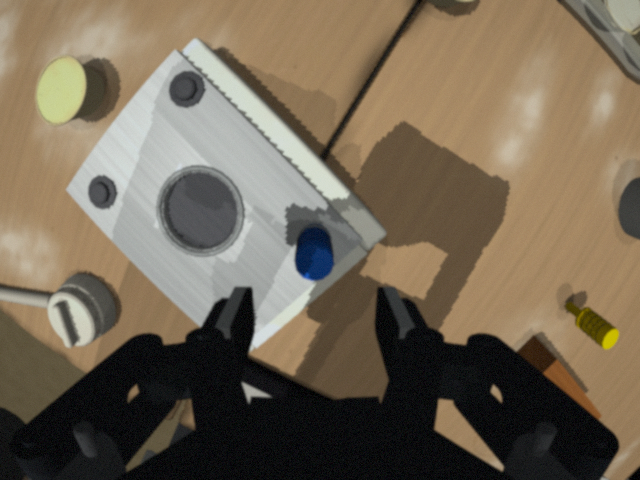

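View pics/scene23.png

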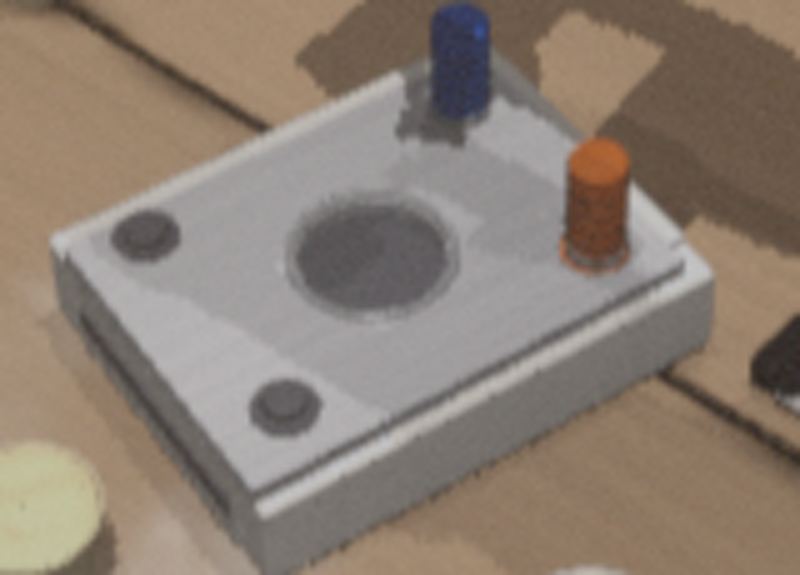

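View pics/side23.png

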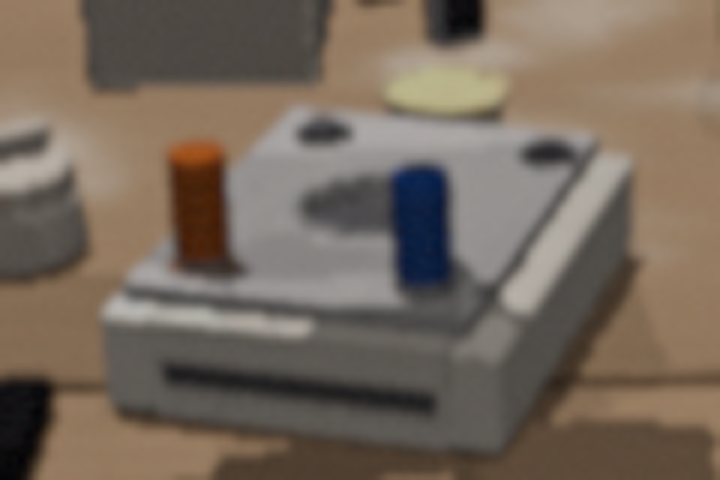

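```bash
python3 - <<'E'
from h import *
f=robot.grab_frame('scene');g=robot.grab_frame('side')
def hue(im,lo,hi,box):
    h=cv2.cvtColor(im,cv2.COLOR_RGB2HSV); m=np.zeros(h.shape[:2],bool); y0,y1,x0,x1=box
    s=(h[...,0]>=lo)&(h[...,0]<=hi)&(h[...,1]>130); m[y0:y1,x0:x1]=s[y0:y1,x0:x1]; return m
a=hue(f['image'],3,20,(285,325,330,360)); ys,xs=np.nonzero(a); print('scene drift rows',ys.min(),ys.max(),xs.min(),xs.max())
for nm,P in [('d',(.4588,.1504)),('b',(.5453,.1255))]:
    for k in (f,g): print(nm,[np.round(proj(k,(P[0],P[1],z),None),1).tolist() for z in (.052,.057,.1)])
save('z1',cv2.resize(f['image'][255:330,305:365],None,fx=8,fy=8,interpolation=cv2.INTER_CUBIC))
save('z2',cv2.resize(g['image'][205:250,250:315],None,fx=11,fy=11,interpolation=cv2.INTER_CUBIC))
E
```

```text
scene drift rows 292 314 339 350
d [[343.5, 314.5], [343.5, 312.7], [343.9, 296.6]]
d [[262.8, 233.3], [262.7, 231.3], [261.5, 214.2]]
b [[316.4, 286.4], [316.4, 284.6], [316.1, 268.6]]
b [[299.7, 237.3], [299.6, 235.3], [299.0, 217.9]]
```

View pics/z1.png

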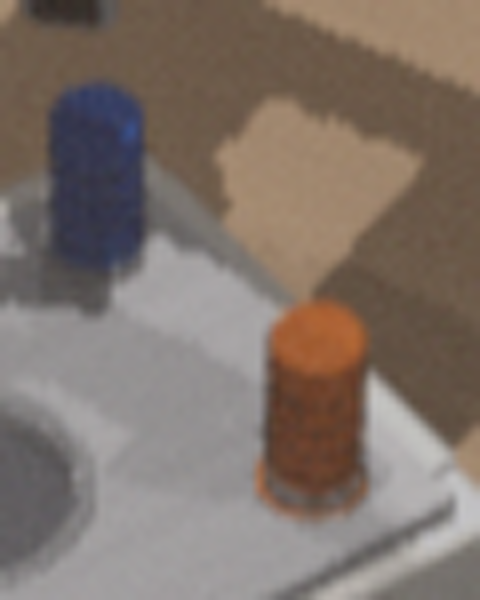

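View pics/z2.png

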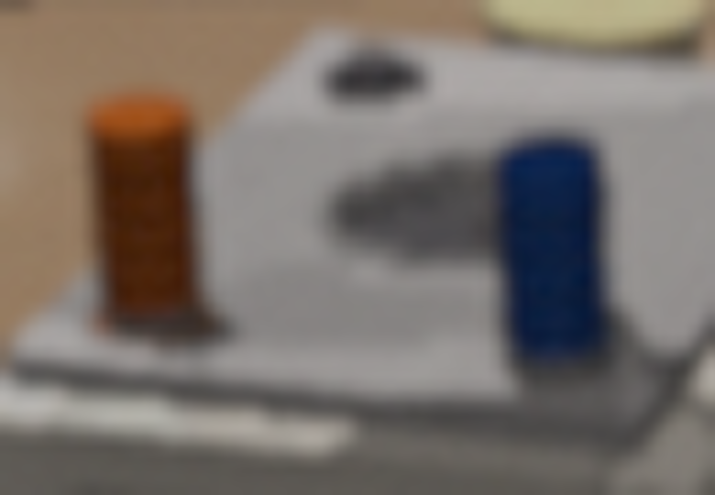

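Emit:
jog_arm(commands=[[60, [-10, 0, 5], 0], [60, [-22, -2, 0], 0], [60, [-26, -2, 0], 0], [60, [-26, -2, 0], 0], [60, [-26, -2, 0], 0], [60, [-22, -1, 0], 0], [60, [-12, 0, 0], 0], [60, [0, 0, 0], 0], [60, [0, 0, 0], 0], [60, [0, 0, 0], 0]])

```text
t: 39.42
eef_pos: [0.392, 0.1152, 0.1536]
tcp_rot: [0.965, 0.263, -0.006, -0.001]
force: [-0.5, 0.4, 0.2]
grip_width: 0.597
```

```bash
python3 st.py; python3 - <<'E'
from h import *
o=robot.get_obs(); f=robot.grab_frame('wrist'); save('w24',f['image']); im=f['image']
D=proj(f,(.4588,.1504,.076),o); B=proj(f,(.5453,.1255,.076),o); print(D,B)
c=im.copy(); k=7
out=[]
for (u,v),C in [(D,(.4588,.1504)),(B,(.5453,.1255))]:
    u,v=int(u),max(int(v),40); s=cv2.resize(im[v-40:v+40,u-40:u+40],None,fx=5,fy=5,interpolation=cv2.INTER_CUBIC); s=np.uint8(255*(s/255.)**.7)
    for r,z,col in [(.012,.052,(0,255,0)),(.012,.057,(0,255,255)),(.0115,.1,(255,0,255))]:
        P=np.array([proj(f,(C[0]+r*np.cos(t),C[1]+r*np.sin(t),z),o) for t in np.linspace(0,6.283,60)]); cv2.polylines(s,[((P-[u-40,v-40]+.4)*5).astype(np.int32)],True,col,1)
    out.append(s)
save('w24c',np.hstack(out))
E
```

```text
t 39.42 pos [391.99 115.25 153.63] toolz [-0.0115 -0.0012 -0.9999] yawx 30.4 F [-0.5  0.4  0.2] M [-0.02 -0.02 -0.01] g 0.597 qv 0.004
[323.8881865  122.80729189] [432.32223128  27.86486275]
```

View pics/w24c.png

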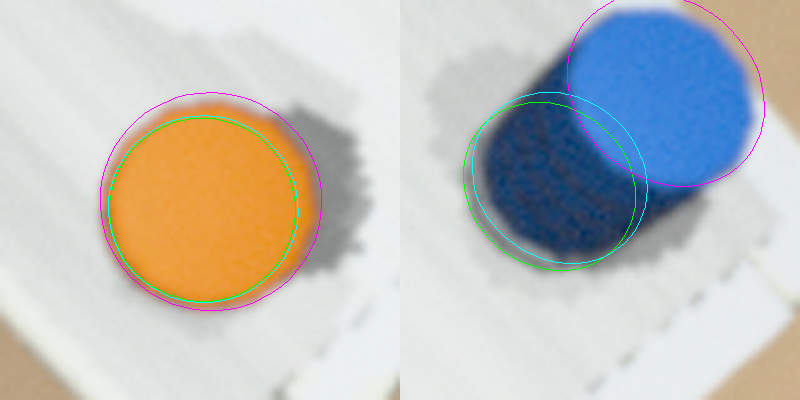

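View pics/w24.png

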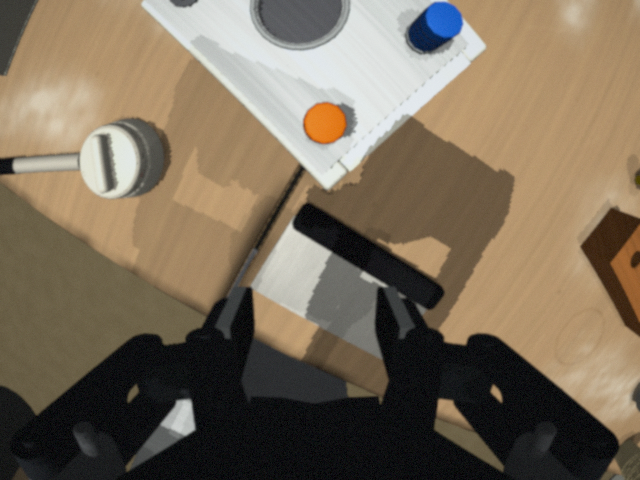

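```bash
python3 -c "
from plant import robot
print(robot.close_job())"
```

```text
the job is handed in; nothing more can be done
None
```

The drift and the bolt are both standing in their holes, released, and I handed the job in at about 39.5 s of the 72 s allowed. The system gave no verdict.

**Drift:** The wrist camera showed the die block's hole offset towards the station's −x/+y diagonal, by about 5.3 mm in each axis. The drift's tip went through the orange-ringed hole into the block without contact force. I then moved it sideways to line the plate up and pushed it down until the collar met the plate, with a highest wrist reading of about 16 N down. The plate moved about 5.0 mm in −x and 5.7 mm in +y.

**Bolt:** It slid into the blue-ringed hole with almost no force. The collar made contact at the expected height, with at most about 7 N.

**Last checks:**
- **Position:** Both handle tops lay within about 1 mm of where upright, fully seated parts should appear in the overhead wrist view. The side and scene views show both collars on the plate.
- **Robot:** The gripper was open, clear of everything and still, with the wrist force near zero.

**Problems and disagreements:**
- **Tool tilt:** The tool tilted by up to 0.1 rad during the early fast moves. I spent about 10 s correcting it before gripping the drift. While the drift was being pushed in, the tool was still tilted by about 0.026 rad.
- **Drift seating:** One rough reading from an early wrist view, and a similar one from the scene camera, suggested the drift might lean about 0.02 rad or sit up to 1.5 mm high. That is close to the accuracy of those views. The overhead view showed no such lean, but it cannot settle the height, so flush seating rests mainly on the contact height.

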